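Draw the top blank off the shelf and nip it in the vise

ROBOT

A 7-joint arm with a two-finger parallel gripper is mounted at the origin on the work surface. World frame = base frame: x ahead of the robot, y to its left, z up, the work surface at z = 0. Lengths are in m, angles in rad, forces in N, time in s.
With the tool pointing down it reaches from about 0.425 to 0.925 m from the base axis. Payload 6.8 kg.
Tool frame: the origin (TCP) lies midway between the tips of the shut fingers; the grasp point (between the pads) lies 19 mm behind it; y points along the fingers, z is the direction in which the jaws open and shut, and the axes are right-handed (so a half turn about y gives the same grasp; the last joint's range is limited). The gripper opens to 88 mm and grips with 3 to 60 N. Pads are 20 mm wide; open, the fingers measure 115 mm over their backs; the gripper's body (75 mm by 178 mm) begins 61 mm behind the grasp point.
Start: joints at [1.093, 0.477, 0.022, 1.555, -0.011, 1.109, -0.083], TCP at [0.244, -0.629, 0.223] pointing down, gripper open.
Joint ranges: [-2.96, 2.96], [-0.34, 2.1], [-1.41, 1.46], [0.24, 2.44], [-1.37, 4.51], [0.17, 1.92], [-2.96, 2.96]. Speed limits (rad/s): [2.39, 2.39, 3.14, 3.14, 3.14, 3.14, 3.14].

INTERFACE

Orientations are given as a unit quaternion [w, x, y, z].
In Python, from station import env gives the robot as it stands.
- The arm moves only by the tool apply_moves, never from a script. Its argument "motion" is a list of rows, each an object of numbers: "tx", "ty", "tz": the shift along the tool's x, y, z in m; "rx", "ry", "rz": the turn, a rotation vector about the tool's x, y, z in rad; "jaw": the finger opening in m, from 0 to 0.0878. A call has 1 to 8 rows; each row shifts and turns the pose as measured when the row begins, along the tool's axes as they then stand; what a row does not reach is not made up. A row lasts 1/8 s, in which the tool goes at most 62.5 mm and 10.7 degrees, less where a joint would pass 70% of its speed; a pose out of reach is approached as far as the arm can. A call is refused whole if a number of a shift passes 0.0625 or a number of a turn 0.188, either way. A call with a gripper value outside its range is refused whole. The fingers move at their own pace and stop on an object; "squeeze" is the grip in N (left out, the last holds). Time passes only in rows, so rows that do not move let the fingers close. It gives the time, the measured TCP pose, the force and the opening at its end, in the units of the state.
- env.observe(): the state, without advancing time (a new reading comes with each control period).
- env.read_camera(name): name is "side" or "top"; returns a dict with "pixels" (400x640x3 uint8, blue, green, red), "vertical_fov" (degrees; the focal length in pixels is half the picture's height over the tangent of half this angle, whatever the lens; pixels are square), "cx", "cy" (the principal point, pixels), "xyz" and "attitude" of the camera in the world. Camera axes: x right, y up, looking along -z (the intrinsics and any distortion apply to the point x, -y, -z); pixel columns grow to the right and rows downward; lengths in m; the calibration is good to about 2 mm. A picture is of the moment at which its call begins. There is no depth.
- env.finish_job(): hands the job in, once; it reports no verdict.
Trained networks look in a picture, given as the dict that the camera call returned (one of the last four; its "shot" number tells which), for a name from the list of things; names that differ only in an ending like _2 or _b are one class to them, and where a whole thing is asked for, a point or a joint stands for the part that bears it (a point fixed in the world has none). Each returns a list of dicts, best first, with "score" (0 to 1); they miss things now and then, are a little off and sometimes report something else, mostly with a low value. They report only what shows in the picture. A call takes as long as a camera call.
- env.look_for(picture, name): "location" ([row, column] in pixels, amid what is visible of it).
The state is a dict: "clock": time; "joints": joint angles; "joint_velocities": joint speeds; "effort": joint torques, N m; "eef_pos": TCP position; "eef_rot": TCP orientation; "wrist_force": force on the tool from outside, world axes, zero at the start; "ft_torque": the same for the moment, N m; "gripper_width": opening from 0.0 (shut) to 1.0 (fully open).
Only numpy, scipy, OpenCV 4.12 (cv2) and the standard library are available. Lean on these libraries where they do the work, as an engineer would, in place of code of your own. Each camera call takes 0.05 s, during which the arm holds its last target. There are 200 camera calls.

TASK

Get the top blue-filmed aluminium blank ready for filing: under the low upper tier there is no room to pick it up flat, so draw it flat towards you over the front edge of the shelf until it sticks out a couple of centimetres, pinch the edge that sticks out and lift it away, leaving the rest of the pile where it lies. Stand the blank on its long edge on the bed of the vise, roughly centred between the jaws, and push the sliding jaw up until the blank is nipped upright between them. Do not drop the blank and do not disturb the other things on the bench and shelf.

Things in the scene. Friction and masses are not known exactly. Their poses are not given: they have to be found in the camera images.
- shelf_edge (a point): Middle of the front top edge of the lower deck of a fixed plywood shelf, 130 mm above the bench. The deck, 300 mm wide, leans back 14 degrees: x runs down its slope into the shelf, y along the edge to the left, z square to the deck. Boards 12 mm thick; free air in front of and below the edge (drawers begin 25 mm behind it). A 20 mm high stop stands across the deck at x = 89 mm
- upper_tier (a point): Middle of the front lower edge of the shelf's level upper tier, axes level: 62 mm behind the deck's edge, 262 mm above the bench, 123 mm above the top of the pile. The tier is 12 mm thick and 93 mm deep, so covers the rear third of the blanks. Side walls join it to the deck at y = +-138 to 150 mm, from 13 mm behind this edge
- sheet (a point): Centre (half-way through) of the top blank: aluminium 80 x 120 x 4 mm, blue film, 0.10 kg. x along its 80 mm side, at the start down the slope into the shelf; y along its 120 mm side; z out of the film. It lies on the pile (its centre 22 mm above the deck), front long edge about 7 mm behind the deck's edge. It slips on the blank below; a pressed fingertip grips better and drags it
- sheet_front (a point): Middle of the front long edge of the top blank (the edge nearest the robot at the start), half-way through the thickness: 40 mm from its centre along its -x. Let more than about half of the blank hang out beyond the pile and it tips off
- next_mid (a point): Centre (half-way through the thickness) of the next blank, of the same size, just under the top one; it and the four blanks under it lie on the deck against the stop and must stay there. Friction: about 0.35 between the top blank and this one, about 0.6 under this one and between a fingertip and the top blank, so a steady press of 5 to 15 N drags the top blank alone
- vise_bed (a point): Point on the flat bed of a fixed drill-press vise, at the foot of the middle of the fixed jaw's face. Axes: x level, away from the robot's side, into the fixed jaw; y along the jaw faces; z up. The bed is 40 mm above the bench; both jaws are 100 mm wide and stand 48 mm above the bed. The fixed jaw's face is the plane x = 0, the jaw 42 mm thick; the sliding jaw faces it from the -x side
- vise_jaw (a joint): How far the sliding jaw has been pushed towards the fixed jaw, in m: 0 fully open. The clear gap between the jaws is 34 mm minus this. It slides along vise_bed's x with about 5 N of friction and stays where it is left; nipped on a 4 mm blank it reads about 0.030
- jaw_back (a point): Middle of the top edge of the sliding jaw's back face (the face to push on, looking to vise_bed's -x, 96 mm wide, jaw 36 mm thick in x, 1 mm above the fixed jaw's top); moves with the jaw. Behind it a 12 mm spindle runs level towards -x, its top 31 mm below this point, to a nut block 67 mm or more behind, 24 mm lower than this point (a small red catch on it 19 mm lower)
- screw_jar: Amber screw jar, 52 mm across and 65 mm tall, on the shelf's upper tier; origin under its middle. Bystander
- bit_tin: Green tin 60 x 90 x 30 mm on the upper tier; origin under its middle. Bystander
- screwdriver: Screwdriver 180 mm long lying on the bench behind the fixed jaw of the vise. Bystander
- glue: White glue bottle 60 mm across, 170 mm tall, at the left of the bench; origin under its middle. Bystander
- spray_can: Red spray can 65 mm across, 190 mm tall, at the right of the bench; origin under its middle. Bystander
- hammer: Hammer 280 mm long lying at the right of the bench. Bystander
- tape_roll: Yellow roll of tape 90 mm across, 24 mm high, lying on the bench in front of the robot; origin under its middle. Bystander

How it is judged:
On the way, in this order (a step that is already met when the one before it is completed fails the run):
1. the top blank, still lying flat on the pile, sticks out at least 12 mm over the front edge of the shelf (x of sheet_front in the frame of shelf_edge below -0.012 m and x of sheet in the frame of shelf_edge above 0 m and z of sheet in the frame of shelf_edge between 0.018 and 0.027 m and z of sheet_front in the frame of shelf_edge between 0.016 and 0.029 m), for 0.2 s.
2. the blank is taken clear of the pile and the shelf in the gripper ((z of sheet in the frame of shelf_edge above 0.06 m or x of sheet in the frame of shelf_edge below -0.06 m) and contact force between the fingers and top_sheet above 1 N), for 0.1 s.
3. the blank stands on its long edge on the vise bed between the jaws, let go (z of sheet in the frame of vise_bed between 0.025 and 0.047 m and x of sheet in the frame of vise_bed between -0.046 and 0.012 m and contact force between the fingers and top_sheet below 0.1 N), for 0.1 s.
At the end, for the whole second after the job is handed in: The blank stands on a long edge on the vise bed (centre 34 to 46 mm above it), upright to 7 degrees, within 30 mm of the jaws' middle, both jaws bearing on it (joint above 28.3 mm); it is let go and at rest, and the next blank lies within 15 mm of where it was (value of joint vise_jaw above 0.0283 m and angle between sheet's own z axis and vertical between 1.45 and 1.69 rad and (angle between sheet's own x axis and vertical below 0.12 rad or angle between sheet's own x axis and vertical above 3.02 rad) and z of sheet in the frame of vise_bed between 0.034 and 0.046 m and x of sheet in the frame of vise_bed between -0.01 and 0.004 m and y of sheet in the frame of vise_bed between -0.03 and 0.03 m and contact force between vise_jaw and top_sheet above 0.5 N and linear speed of top_sheet below 0.01 m/s and distance of next_mid from where it was at the start of the episode below 0.015 m); the robot touches nothing.
It fails at once if the blank is dropped onto the bench (height (world z) of sheet below 0.05 m).
It fails at once if the blank is let fall (loose from the fingers, faster than 0.75 m/s) (contact force between the fingers and top_sheet below 0.05 N and linear speed of top_sheet above 0.75 m/s).
It fails at once if the rest of the pile is dragged along or disturbed by more than 15 mm (distance of next_mid from where it was at the start of the episode above 0.015 m).
It fails at once if another thing on the bench or shelf is knocked over or shifted by more than 30 mm (distance of any of screw_jar, bit_tin, screwdriver, glue, spray_can, hammer, tape_roll from where it was at the start of the episode above 0.03 m).
It also fails if it takes over 64 s, if anything falls off the work surface, if the arm or the gripper's body presses on something with over 40 N, if the wrist force passes 120 N, or if a joint passes its speed limit or range.

## Working session

There is one attempt and no reset: what is moved stays moved. The work goes in short steps, Python scripts to look and compute and a tool call to move; the robot and the scene stay as the last step left them, time stands still between calls to the robot, and variables do not carry over. Pictures are saved under pics/ and viewed, about 8 in all and at most 12, crops included, and the job is handed in when it is done.

Besides the shell and the picture viewer there is one more tool, called after "Request:" by a JSON object that holds its "api" and its "payload", one argument or row to a line. apply_moves: Moves the arm, as the interface text tells. Its arguments: {"type":"object","properties":{"motion":{"type":"array"},"squeeze":{"type":"number"}},"required":["motion"]}

```bash
ls; mkdir -p pics
cat > h.py <<'E'
import numpy as np, cv2, json
from station import env
from scipy.spatial.transform import Rotation as R
def rot(q): return R.from_quat([q[1],q[2],q[3],q[0]])
E
python3 - <<'E'
from h import *
o=env.observe(); print({k:np.round(v,3).tolist() for k,v in o.items()})
for n in ["side","top"]:
    p=env.read_camera(n); cv2.imwrite(f"pics/{n}0.png",p["pixels"]); print({k:v for k,v in p.items() if k!="pixels"})
    for t in ["sheet","next_mid","vise_jaw","vise_bed","upper_tier","shelf_edge","jaw_back","sheet_front","screw_jar","bit_tin","tape_roll","glue","spray_can"]:
        try:
            r=env.look_for(p,t); print(t,[(np.round(x["location"],1).tolist(),round(x["score"],2)) for x in r[:3]])
        except Exception as e: print(t,e)
E
```

```text
pics
{'clock': 0.0, 'joints': [1.093, 0.478, 0.022, 1.556, -0.011, 1.109, -0.083], 'joint_velocities': [-0.001, 0.001, -0.001, 0.0, 0.001, 0.001, -0.0], 'effort': [-0.002, -58.285, 1.534, -27.261, -0.054, 0.017, 0.0], 'eef_pos': [0.244, -0.629, 0.222], 'eef_rot': [0.13, -0.13, 0.696, -0.694], 'wrist_force': [-0.241, -0.393, -1.107], 'ft_torque': [-0.035, -0.001, -0.009], 'gripper_width': 1.0}
{'vertical_fov': 55.04639948785082, 'cx': 323.74325080807927, 'cy': 200.23442151975985, 'xyz': array([0.38325949, 0.88203302, 0.84701984]), 'attitude': array([-0.06011004, -0.03692512,  0.44632194,  0.89208746]), 'shot': 1}
sheet [([246.7, 269.5], 0.61)]
next_mid [([203.2, 330.9], 0.53), ([265.9, 258.2], 0.51)]
vise_jaw [([193.9, 332.4], 0.81)]
vise_bed [([203.3, 332.5], 0.65)]
upper_tier [([257.8, 237.3], 0.78)]
shelf_edge [([263.4, 240.6], 0.96), ([212.9, 227.8], 0.37)]
jaw_back [([194.6, 331.9], 0.76), ([201.3, 328.8], 0.63)]
sheet_front [([246.9, 265.4], 0.71)]
screw_jar [([210.6, 224.1], 0.93), ([189.5, 251.0], 0.6)]
bit_tin [([189.6, 252.9], 0.83)]
tape_roll [([246.0, 360.4], 0.7)]
glue [([374.8, 267.1], 0.72)]
spray_can [([144.8, 322.2], 0.86), ([166.0, 374.0], 0.68)]
{'vertical_fov': 48.155812405993224, 'cx': 315.7097093328788, 'cy': 206.1189036420676, 'xyz': array([ 0.24756418, -0.00984887,  1.56724875]), 'attitude': array([ 0.73337175,  0.07623781, -0.07089996, -0.67180866]), 'shot': 2}
sheet [([175.9, 271.4], 0.62)]
next_mid [([167.7, 246.4], 0.58), ([196.2, 182.0], 0.49)]
vise_jaw [([221.9, 377.6], 0.96)]
vise_bed [([227.5, 376.1], 0.86)]
upper_tier [([161.0, 268.6], 0.91)]
shelf_edge [([158.1, 268.5], 0.66), ([208.3, 464.3], 0.21)]
jaw_back [([225.5, 379.2], 0.95)]
sheet_front [([173.6, 272.3], 0.61)]
screw_jar [([137.8, 248.2], 0.87)]
bit_tin [([150.7, 286.8], 0.55)]
tape_roll [([249.0, 326.3], 0.66), ([175.3, 271.0], 0.59)]
glue [([197.1, 180.7], 0.82)]
spray_can [([280.6, 458.9], 0.74), ([208.9, 464.3], 0.56)]
```

Run:
```python
from h import *
s=cv2.imread("pics/side0.png");t=cv2.imread("pics/top0.png")
cv2.imwrite("pics/s1.png",cv2.resize(s[140:300,180:400],None,fx=3.6,fy=3.6,interpolation=cv2.INTER_CUBIC))
cv2.imwrite("pics/t1.png",cv2.resize(t[110:270,200:420],None,fx=3.6,fy=3.6,interpolation=cv2.INTER_CUBIC))
```

```text
(no output)
```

View pics/side0.png

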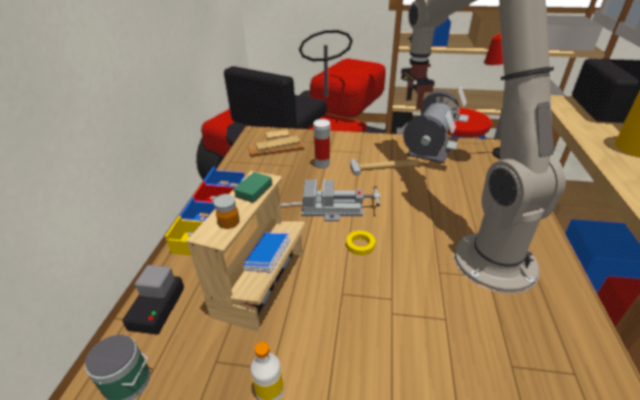

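View pics/s1.png

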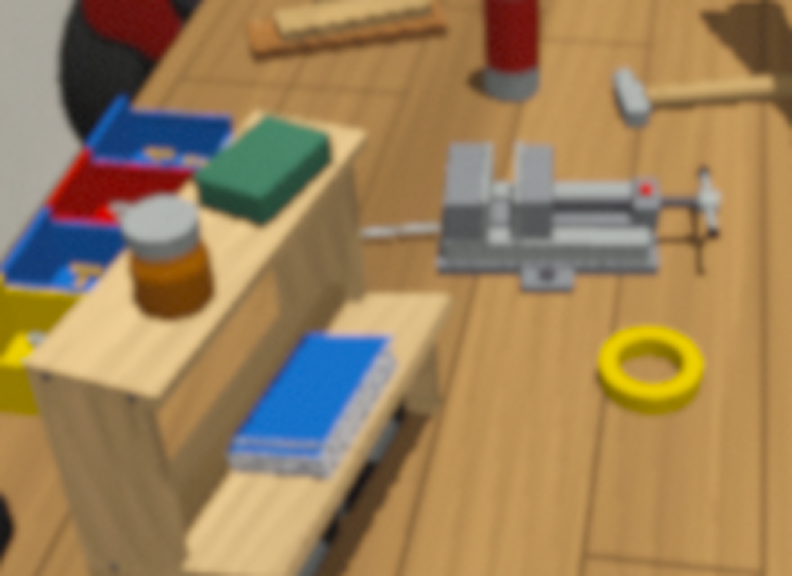

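View pics/t1.png

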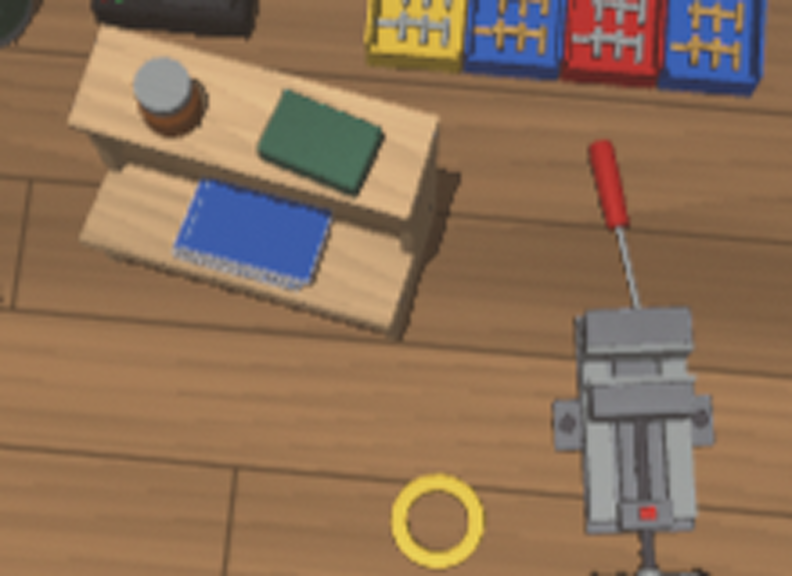

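```bash
cat >> h.py <<'E'
CAM={"side":dict(f=200/np.tan(np.radians(55.04639948785082/2)),c=(323.743,200.234),p=np.array([0.38325949,0.88203302,0.84701984]),q=[-0.06011004,-0.03692512,0.44632194,0.89208746]),
"top":dict(f=200/np.tan(np.radians(48.155812405993224/2)),c=(315.7097,206.1189),p=np.array([0.24756418,-0.00984887,1.56724875]),q=[0.73337175,0.07623781,-0.07089996,-0.67180866])}
def proj(cam,P,off=0):
    c=CAM[cam]; v=rot(c["q"]).inv().apply(np.atleast_2d(P)-c["p"]-off)
    return np.c_[c["c"][0]-c["f"]*v[:,0]/v[:,2], c["c"][1]+c["f"]*v[:,1]/v[:,2]]
def ray(cam,col,row,z):
    c=CAM[cam]; d=rot(c["q"]).apply([(col-c["c"][0])/c["f"],-(row-c["c"][1])/c["f"],-1]); return c["p"]+d*(z-c["p"][2])/d[2]
def place(par,P):  # par x,y,yaw ; P local level coords (z world)
    P=np.atleast_2d(P); cs,sn=np.cos(par[2]),np.sin(par[2])
    return np.c_[par[0]+cs*P[:,0]-sn*P[:,1],par[1]+sn*P[:,0]+cs*P[:,1],P[:,2]]
E
cat > fit.py <<'E'
from h import *
from scipy.optimize import least_squares
off={"side":(180,140),"top":(200,110)}
shelf=[("top",80,240,(0,.15,.13)),("top",394,325,(0,-.15,.13)),("top",70,122,(.062,.15,.274)),("top",408,218,(.062,-.15,.274)),("top",438,118,(.155,-.15,.274)),("top",100,25,(.155,.15,.274)),
("side",155,398,(.062,.15,.274)),("side",365,133,(.062,-.15,.274)),("side",450,297,(0,-.15,.13)),("side",30,365,(.155,.15,.274))]
vise=[("top",585,312,(.042,.05,.088)),("top",692,310,(.042,-.05,.088)),("top",590,390,(-.034,.048,.089)),("top",693,385,(-.034,-.048,.089)),
("side",445,145,(.042,-.05,.088)),("side",492,145,(0,-.05,.088)),("side",488,183,(0,.05,.088)),("side",442,183,(.042,.05,.088)),("side",515,145,(-.034,-.048,.089)),("side",552,145,(-.07,-.048,.089)),("side",515,185,(-.034,.048,.089)),("side",552,185,(-.07,.048,.089))]
for nm,pts,x0 in (("shelf",shelf,[.55,.1,-.2]),("vise",vise,[.45,-.2,0])):
    def res(p): return np.concatenate([(proj(c,place(p,P))[0]-[u/3.6+off[c][0],v/3.6+off[c][1]]) for c,u,v,P in pts])
    s=least_squares(res,x0,loss="soft_l1"); print(nm,s.x.round(4)); print(res(s.x).reshape(-1,2).round(1).tolist())
for c,u,v in (("top",205,182),("top",330,212),("top",310,284),("top",177,252)): print(ray(c,u/3.6+200,v/3.6+110,.146).round(3))
for l in ("tape",): print(ray("top",326.3,249,.02))
E
python3 fit.py
```

```text
shelf [ 0.5956  0.1885 -0.1911]
[[-0.7, -0.3], [-1.4, 0.3], [-1.2, 0.7], [-0.3, 0.2], [-0.2, -0.3], [0.1, 0.1], [0.9, -1.4], [-0.1, -0.9], [-0.3, -1.4], [-1.3, -1.5]]
vise [ 0.5744 -0.1947  0.1247]
[[-0.0, -1.0], [-0.4, -1.5], [0.5, -0.8], [0.5, -0.4], [0.5, -1.4], [-0.8, -1.4], [-0.7, 4.5], [-0.4, 4.5], [2.3, -1.4], [2.1, -1.4], [1.9, 3.4], [2.4, 3.4]]
[0.684 0.222 0.146]
[0.666 0.104 0.146]
[0.596 0.116 0.146]
[0.616 0.24  0.146]
[ 0.42601845 -0.03345078  0.02      ]
```

```bash
cat > ov.py <<'E'
from h import *
import sys
S=[float(a) for a in sys.argv[1:4]];V=[float(a) for a in sys.argv[4:7]]
def box(x0,x1,y,z0,z1): 
    L=[]
    for z in (z1,): L+= [[(x0,y,z),(x1,y,z),(x1,-y,z),(x0,-y,z),(x0,y,z)]]
    L+=[[(x0,a,z1),(x0,a,z0)] for a in (y,-y)]
    return L
lines=[(S,l) for l in box(.062,.155,.15,.262,.274)]+[(S,[(0,.15,.13),(0,-.15,.13)])]
c,s=np.cos(np.radians(14)),np.sin(np.radians(14))
def dk(x,y,z): return (x*c+z*s,y,.13-x*s+z*c)
lines+=[(S,[dk(.007,.06,.024),dk(.087,.06,.024),dk(.087,-.06,.024),dk(.007,-.06,.024),dk(.007,.06,.024)])]
lines+=[(V,l) for l in box(0,.042,.05,.04,.088)+box(-.07,-.034,.048,.04,.089)]
out=[]
for cam,(u0,v0,w,h) in {"side":(215,170,160,100),"top":(215,120,190,130)}.items():
    im=cv2.imread(f"pics/{cam}0.png")[v0:v0+h,u0:u0+w]; im=cv2.resize(im,None,fx=4.2,fy=4.2,interpolation=cv2.INTER_CUBIC)
    for p,l in lines:
        q=((proj(cam,place(p,l))-[u0,v0]+.5)*4.2-.5).round().astype(int)
        cv2.polylines(im,[q.reshape(-1,1,2)],False,(0,255,0) if p is S else (255,0,255),1)
    out.append(im)
w=max(i.shape[1] for i in out)
im=np.vstack([cv2.copyMakeBorder(i,0,0,0,w-i.shape[1],0) for i in out]); im=cv2.resize(im,None,fx=.62*1,fy=.62) if False else im
cv2.imwrite("pics/%s.png"%sys.argv[7],im[:, :800] if im.shape[0]<=600 else cv2.resize(im,(int(im.shape[1]*600/im.shape[0]),600),interpolation=cv2.INTER_AREA)); print(im.shape)
E
sed -i 's/^w=max.*$/im=np.hstack([out[0][:420,230:620],out[1][:420,:]])[:600]\nim=np.hstack([out[0][:, 200:600],cv2.resize(out[1][:420,:],None,fx=.5,fy=.5)[:0+210]]) if 0 else out[0]\ncv2.imwrite("pics\/t%s.png"%sys.argv[7],out[1])/' ov.py
python3 ov.py .5956 .1885 -.1911 .5744 -.1947 .1247 o1
```

```text
Traceback (most recent call last):
  File "ov.py", line 24, in <module>
    im=np.vstack([cv2.copyMakeBorder(i,0,0,0,w-i.shape[1],0) for i in out]); im=cv2.resize(im,None,fx=.62*1,fy=.62) if False else im
                  ~~~~~~~~~~~~~~~~~~^^^^^^^^^^^^^^^^^^^^^^^^
cv2.error: OpenCV(4.12.0) /io/opencv/modules/core/src/copy.cpp:1160: error: (-215:Assertion failed) top >= 0 && bottom >= 0 && left >= 0 && right >= 0 && _src.dims() <= 2 in function 'copyMakeBorder'
```

```bash
sed -i '/^im=/d;/^cv2.imwrite("pics\/%s/d' ov.py; tail -3 ov.py; python3 -c "
import cv2
for n in ('o1','to1'):
    i=cv2.imread('pics/%s.png'%n);print(n,None if i is None else i.shape)"
```

```text
cv2.polylines(im,[q.reshape(-1,1,2)],False,(0,255,0) if p is S else (255,0,255),1)
    out.append(im)
cv2.imwrite("pics/t%s.png"%sys.argv[7],out[1])
o1 None
to1 (546, 798, 3)[ WARN:0@0.019] global loadsave.cpp:275 findDecoder imread_('pics/o1.png'): can't open/read file: check file path/integrity
```

View pics/to1.png

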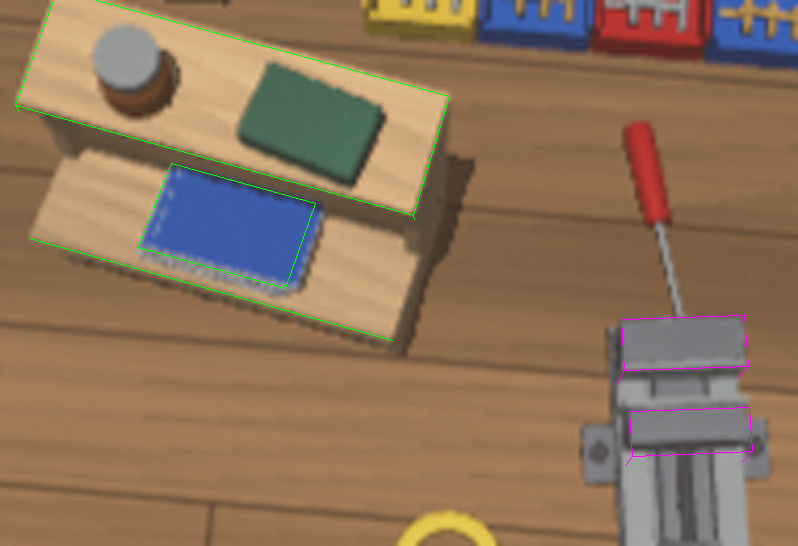

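```bash
sed -i 's/^cv2.imwrite.*$/cv2.imwrite("pics\/%s.png"%sys.argv[7],np.vstack(out[:1]))/' ov.py; python3 ov.py .5956 .1885 -.1911 .5744 -.1947 .1247 o1
```

```text
(no output)
```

View pics/o1.png

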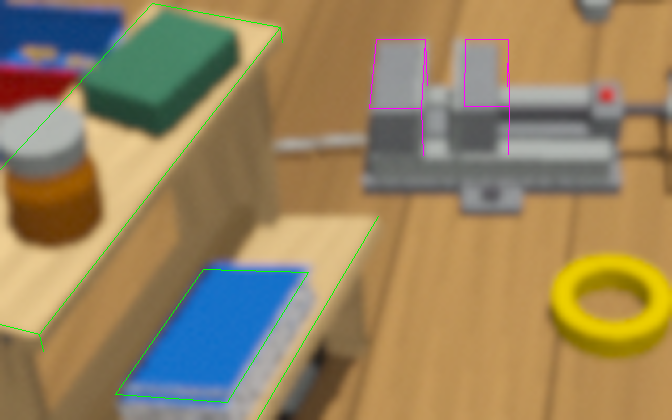

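Run:
```python
from h import *
s=cv2.imread("pics/side0.png")[170:222,295:385];t=cv2.imread("pics/top0.png")[190:262,352:402]
a=cv2.resize(s,None,fx=6,fy=6,interpolation=cv2.INTER_LANCZOS4);b=cv2.resize(t,None,fx=5,fy=5,interpolation=cv2.INTER_LANCZOS4)
b=cv2.copyMakeBorder(b,0,max(0,312-360),0,0,0); H=max(a.shape[0],b.shape[0])
f=lambda i:cv2.copyMakeBorder(i,0,H-i.shape[0],0,0,cv2.BORDER_CONSTANT)
cv2.imwrite("pics/v.png",np.hstack([f(a),f(b)]))
```

```text
(no output)
```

View pics/v.png

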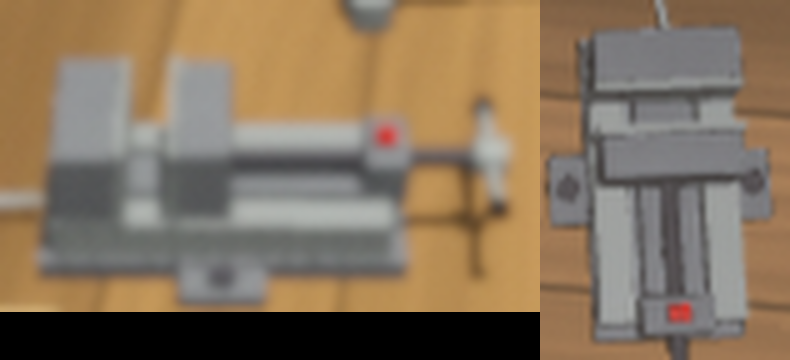

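```bash
cat > fitv.py <<'E'
from h import *
from scipy.optimize import least_squares
T=lambda u,v:(352+(u-540+.5)/5-.5,190+(v+.5)/5-.5)
S=lambda u,v:(295+(u+.5)/6-.5,170+(v+.5)/6-.5)
F=.088;M=.089
pts=[("side",S(60,60),0,(.042,-.05,F)),("side",S(130,60),0,(0,-.05,F)),("side",S(50,162),0,(.042,.05,F)),("side",S(126,158),0,(0,.05,F)),
("side",S(172,60),1,(-.034,-.048,M)),("side",S(230,62),1,(-.07,-.048,M)),("side",S(163,158),1,(-.034,.048,M)),("side",S(230,160),1,(-.07,.048,M)),
("top",T(595,32),0,(.042,.05,F)),("top",T(740,29),0,(.042,-.05,F)),("top",T(746,118),1,(-.034,-.048,M)),
("side",S(45,215),0,(.042,.05,.04)),("side",S(230,216),1,(-.07,.048,.04))]
def res(p,full=True):
    r=[]
    for c,uv,j,P in pts:
        P=np.array(P)+[j*p[3],0,0]; r+=list(proj(c,place(p,P))[0]-uv+(p[4:6] if c=="side" else p[6:8]))
    return np.r_[r,p[4:8]/.7]
s=least_squares(res,[.57,-.19,.12,0,0,0,0,0],loss="soft_l1"); print(s.x.round(4)); print(res(s.x)[:-4].reshape(-1,2).round(1).tolist())
E
python3 fitv.py
```

```text
[ 0.5728 -0.1935  0.1152  0.0111  0.0378  0.363   0.1754 -0.0475]
[[0.1, -0.2], [0.2, -0.2], [-0.2, -0.7], [-0.4, 0.0], [-0.4, -0.1], [0.0, -0.3], [0.3, -0.5], [-0.2, -0.8], [-0.2, -0.1], [0.2, -0.3], [-0.3, 0.6], [1.3, 1.8], [-0.2, 1.4]]
```

Run:
```python
from h import *
o=env.observe(); M=rot(o["eef_rot"]).as_matrix(); print(M.round(3)); print(o["eef_pos"], np.degrees(np.arctan2(M[1],M[0])), np.degrees(np.arctan2(o["eef_pos"][1],o["eef_pos"][0])),o["joints"], o["effort"])
```

```text
[[-0.932  0.     0.361]
 [-0.361  0.    -0.932]
 [-0.    -1.     0.   ]]
[ 0.24395184 -0.6293771   0.2226504 ] [-158.81438516   20.14720212  -68.81438516] -68.81325174999184 [ 1.09292309  0.47699824  0.02240312  1.55543487 -0.01150037  1.10928696
 -0.0830901 ] [-4.16550656e-04 -5.82725179e+01  1.53257344e+00 -2.72931093e+01
 -5.43859997e-02  1.00671905e-02  4.59290777e-05]
```

Request:
{"api": "apply_moves", "payload": {
  "motion": [
    {"tx":0.0,"ty":-0.06,"tz":0.0},
    {"ty":-0.06,"ry":0.15},
    {"rx":0.15},
    {"rx":0.15},
    {"rz":0.1,"tx":0.06},
    {"tx":0.06,"ry":-0.1},
    {"tz":0.06,"rz":0.15},
    {"tz":0.06}
  ]
}}

```text
schema error: expected keys tx, ty, tz, rx, ry, rz, jaw
```

Run:
```python
from h import *
o=env.observe(); M=rot(o["eef_rot"]).as_matrix(); print(o["clock"],M.round(3)); print(o["eef_pos"],o["joints"])
```

```text
1.4 [[-0.932  0.     0.361]
 [-0.361  0.    -0.932]
 [-0.    -1.     0.   ]]
[ 0.24395184 -0.6293771   0.2226504 ] [ 1.09292309  0.47699824  0.02240312  1.55543487 -0.01150037  1.10928696
 -0.0830901 ]
```

```bash
cat >> h.py <<'E'
SH=[.5956,.1885,-.1911]; VI=[.5728,-.1935,.1152]
A14=np.radians(14)
def dk(x,y,z,S=SH):  # deck-frame point to world
    c,s=np.cos(A14),np.sin(A14); return place(S,(x*c+z*s,y,.13-x*s+z*c))[0]
def ori(yaw,pitch): # tool matrix: fingers point forward along yaw, pitched down by pitch; z up/outward
    f=np.array([np.cos(yaw),np.sin(yaw),0]);u=np.array([0,0,1.])
    y=f*np.cos(pitch)-u*np.sin(pitch); z=f*np.sin(pitch)+u*np.cos(pitch)
    return R.from_matrix(np.c_[np.cross(y,z),y,z])
def plan(pos,Rm,jaw,n=None,cyl=False,start=None,step=.055,stp=.165):
    o=env.observe()
    p0,r0=start if start else (np.array(o["eef_pos"]),rot(o["eef_rot"]))
    pos=np.array(pos); rv=(r0.inv()*Rm).as_rotvec()
    cy=lambda p:np.array([np.hypot(p[0],p[1]),np.arctan2(p[1],p[0]),p[2]])
    def at(t):
        if cyl:
            a=cy(p0)*(1-t)+cy(pos)*t; q=np.array([a[0]*np.cos(a[1]),a[0]*np.sin(a[1]),a[2]])
        else: q=p0*(1-t)+pos*t
        return q,r0*R.from_rotvec(rv*t)
    L=sum(np.linalg.norm(at((i+1)/50)[0]-at(i/50)[0]) for i in range(50))
    if n is None: n=max(1,int(np.ceil(max(L/step,np.linalg.norm(rv)/stp))))
    rows=[];p,r=at(0)
    for i in range(n):
        q,s=at((i+1)/n); d=r.inv().apply(q-p); w=(r.inv()*s).as_rotvec()
        rows.append(dict(zip(["tx","ty","tz","rx","ry","rz","jaw"],[round(float(v),4) for v in (*d,*w,jaw)]))); p,r=q,s
    print(n,"rows, ends at",p.round(3))
    for i in range(0,n,8): print(json.dumps(rows[i:i+8]))
    return p,r
def st():
    o=env.observe(); M=rot(o["eef_rot"]).as_matrix()
    print("t",round(o["clock"],2),"pos",o["eef_pos"].round(4),"pitch",round(float(np.arcsin(-M[2,1])),3),"yaw",round(float(np.arctan2(-M[0,0],M[1,0])-np.pi) ,3),"x",M[:,0].round(3),"J",np.round(o["joints"],2),"F",np.round(o["wrist_force"],1),"w",round(float(o["gripper_width"]),3)); return o
E
python3 - <<'E'
from h import *
st()
plan([.40,-.10,.42],ori(-.05,np.radians(55)),0.03,cyl=True)
E
```

```text
t 1.4 pos [ 0.244  -0.6294  0.2227] pitch 1.571 yaw -1.201 x [-0.932 -0.361 -0.   ] J [ 1.09  0.48  0.02  1.56 -0.01  1.11 -0.08] F [-0.1 -1.  -0.6] w 1.0
12 rows, ends at [ 0.4  -0.1   0.42]
[{"tx": -0.052, "ty": -0.0164, "tz": -0.024, "rx": 0.0451, "ry": -0.0928, "rz": 0.0293, "jaw": 0.03}, {"tx": -0.051, "ty": -0.0161, "tz": -0.0225, "rx": 0.0451, "ry": -0.0928, "rz": 0.0293, "jaw": 0.03}, {"tx": -0.0499, "ty": -0.016, "tz": -0.021, "rx": 0.0451, "ry": -0.0928, "rz": 0.0293, "jaw": 0.03}, {"tx": -0.0488, "ty": -0.0162, "tz": -0.0195, "rx": 0.0451, "ry": -0.0928, "rz": 0.0293, "jaw": 0.03}, {"tx": -0.0476, "ty": -0.0165, "tz": -0.018, "rx": 0.0451, "ry": -0.0928, "rz": 0.0293, "jaw": 0.03}, {"tx": -0.0463, "ty": -0.017, "tz": -0.0164, "rx": 0.0451, "ry": -0.0928, "rz": 0.0293, "jaw": 0.03}, {"tx": -0.0449, "ty": -0.0177, "tz": -0.0148, "rx": 0.0451, "ry": -0.0928, "rz": 0.0293, "jaw": 0.03}, {"tx": -0.0435, "ty": -0.0184, "tz": -0.0131, "rx": 0.0451, "ry": -0.0928, "rz": 0.0293, "jaw": 0.03}]
[{"tx": -0.042, "ty": -0.0193, "tz": -0.0114, "rx": 0.0451, "ry": -0.0928, "rz": 0.0293, "jaw": 0.03}, {"tx": -0.0404, "ty": -0.0202, "tz": -0.0096, "rx": 0.0451, "ry": -0.0928, "rz": 0.0293, "jaw": 0.03}, {"tx": -0.0387, "ty": -0.0211, "tz": -0.0078, "rx": 0.0451, "ry": -0.0928, "rz": 0.0293, "jaw": 0.03}, {"tx": -0.0369, "ty": -0.0221, "tz": -0.006, "rx": 0.0451, "ry": -0.0928, "rz": 0.0293, "jaw": 0.03}]
```

Request:
{"api": "apply_moves", "payload": {
  "motion": [
    {"tx":-0.02,"ty":-0.05,"tz":-0.01,"rx":0,"ry":0,"rz":0,"jaw":0.0},
    {"tx":-0.051,"ty":-0.025,"tz":-0.022,"rx":0.045,"ry":-0.093,"rz":0.029,"jaw":0.0},
    {"tx":-0.05,"ty":-0.016,"tz":-0.021,"rx":0.045,"ry":-0.093,"rz":0.029,"jaw":0.0},
    {"tx":-0.049,"ty":-0.016,"tz":-0.02,"rx":0.045,"ry":-0.093,"rz":0.029,"jaw":0.0},
    {"tx":-0.048,"ty":-0.016,"tz":-0.018,"rx":0.045,"ry":-0.093,"rz":0.029,"jaw":0.0},
    {"tx":-0.046,"ty":-0.017,"tz":-0.016,"rx":0.045,"ry":-0.093,"rz":0.029,"jaw":0.0},
    {"tx":-0.045,"ty":-0.018,"tz":-0.015,"rx":0.045,"ry":-0.093,"rz":0.029,"jaw":0.0},
    {"tx":-0.044,"ty":-0.018,"tz":-0.013,"rx":0.045,"ry":-0.093,"rz":0.029,"jaw":0.0}
  ]
}}

```text
clock: 2.4
eef_pos: [0.4354, -0.3004, 0.4025]
eef_rot: [-0.438, 0.256, -0.505, 0.699]
wrist_force: [-0.4, 0.1, -0.5]
gripper_width: 0.124
```

Run:
```python
from h import *
st()
plan([.42,.05,.36],ori(-.19,np.radians(45)),0.0)
```

```text
t 2.4 pos [ 0.4354 -0.3004  0.4025] pitch 1.192 yaw -0.509 x [-0.485 -0.87  -0.085] J [ 0.84 -0.08 -0.27  1.89 -0.15  0.97  0.1 ] F [-0.4  0.1 -0.5] w 0.124
7 rows, ends at [0.42 0.05 0.36]
[{"tx": -0.042, "ty": -0.0005, "tz": -0.028, "rx": 0.057, "ry": -0.045, "rz": 0.0149, "jaw": 0.0}, {"tx": -0.0432, "ty": -0.0014, "tz": -0.026, "rx": 0.057, "ry": -0.045, "rz": 0.0149, "jaw": 0.0}, {"tx": -0.0444, "ty": -0.0022, "tz": -0.024, "rx": 0.057, "ry": -0.045, "rz": 0.0149, "jaw": 0.0}, {"tx": -0.0454, "ty": -0.0028, "tz": -0.0218, "rx": 0.057, "ry": -0.045, "rz": 0.0149, "jaw": 0.0}, {"tx": -0.0464, "ty": -0.0033, "tz": -0.0196, "rx": 0.057, "ry": -0.045, "rz": 0.0149, "jaw": 0.0}, {"tx": -0.0473, "ty": -0.0036, "tz": -0.0173, "rx": 0.057, "ry": -0.045, "rz": 0.0149, "jaw": 0.0}, {"tx": -0.0481, "ty": -0.0039, "tz": -0.0149, "rx": 0.057, "ry": -0.045, "rz": 0.0149, "jaw": 0.0}]
```

Request:
{"api": "apply_moves", "payload": {
  "motion": [
    {"tx":-0.042,"ty":0,"tz":-0.028,"rx":0.057,"ry":-0.045,"rz":0.015,"jaw":0.0},
    {"tx":-0.043,"ty":-0.001,"tz":-0.026,"rx":0.057,"ry":-0.045,"rz":0.015,"jaw":0.0},
    {"tx":-0.044,"ty":-0.002,"tz":-0.024,"rx":0.057,"ry":-0.045,"rz":0.015,"jaw":0.0},
    {"tx":-0.045,"ty":-0.003,"tz":-0.022,"rx":0.057,"ry":-0.045,"rz":0.015,"jaw":0.0},
    {"tx":-0.046,"ty":-0.003,"tz":-0.02,"rx":0.057,"ry":-0.045,"rz":0.015,"jaw":0.0},
    {"tx":-0.047,"ty":-0.004,"tz":-0.017,"rx":0.057,"ry":-0.045,"rz":0.015,"jaw":0.0},
    {"tx":-0.048,"ty":-0.004,"tz":-0.015,"rx":0.057,"ry":-0.045,"rz":0.015,"jaw":0.0}
  ]
}}

```text
clock: 3.28
eef_pos: [0.459, -0.015, 0.3527]
eef_rot: [-0.555, 0.256, -0.337, 0.716]
wrist_force: [0.3, -1.2, 0.1]
gripper_width: 0.006
```

Run:
```python
from h import *
st()
print(dk(.022,-.005,.024), dk(-.005,-.005,.022))
plan(dk(.022,-.005,.024)+[-.06,.01,.07],ori(-.19,np.radians(30)),0.0)
```

```text
t 3.27 pos [ 0.459  -0.015   0.3527] pitch 0.874 yaw -0.256 x [-0.253 -0.967 -0.007] J [ 0.02 -0.34 -0.3   2.31  0.45  0.58 -0.86] F [ 0.3 -1.2  0.1] w 0.006
[0.62130865 0.17843368 0.14796482] [0.59511254 0.1835016  0.15255612]
5 rows, ends at [0.561 0.188 0.218]
[{"tx": -0.0443, "ty": 0.027, "tz": -0.0102, "rx": 0.0699, "ry": -0.0095, "rz": 0.0092, "jaw": 0.0}, {"tx": -0.0442, "ty": 0.0266, "tz": -0.0116, "rx": 0.0699, "ry": -0.0095, "rz": 0.0092, "jaw": 0.0}, {"tx": -0.0441, "ty": 0.0262, "tz": -0.0131, "rx": 0.0699, "ry": -0.0095, "rz": 0.0092, "jaw": 0.0}, {"tx": -0.044, "ty": 0.0256, "tz": -0.0145, "rx": 0.0699, "ry": -0.0095, "rz": 0.0092, "jaw": 0.0}, {"tx": -0.0439, "ty": 0.025, "tz": -0.0158, "rx": 0.0699, "ry": -0.0095, "rz": 0.0092, "jaw": 0.0}]
```

```bash
cat > kin.py <<'E'
from h import *
from scipy.optimize import least_squares
import itertools
D=[([1.09292309,0.47699824,0.02240312,1.55543487,-0.01150037,1.10928696,-0.0830901],[0.24395184,-0.6293771,0.2226504],None)]
E
python3 - <<'E'
import sys; sys.path.insert(0,'.')
from h import *
o=env.observe(); print(json.dumps([o["joints"].tolist(),o["eef_pos"].tolist(),rot(o["eef_rot"]).as_matrix().tolist()]))
E
```

```text
[[0.02111597923308759, -0.33680669349818476, -0.30291194441641695, 2.313221560582408, 0.44678983638332503, 0.5837420573375581, -0.85868868955535], [0.4589539448065494, -0.014950075766692423, 0.3526591672056125], [[-0.2529087886675608, 0.622455599655871, 0.7406660320763718], [-0.967466095896273, -0.1573145937681194, -0.1981450778565924], [-0.006818937302145167, -0.7666819060370615, 0.6419909322174635]]]
```

Request:
{"api": "apply_moves", "payload": {
  "motion": [
    {"tx":-0.044,"ty":0.027,"tz":-0.01,"rx":0.07,"ry":-0.01,"rz":0.009,"jaw":0.0},
    {"tx":-0.044,"ty":0.026,"tz":-0.012,"rx":0.07,"ry":-0.01,"rz":0.009,"jaw":0.0}
  ]
}}

```text
clock: 3.52
eef_pos: [0.4877, 0.0406, 0.3187]
eef_rot: [-0.571, 0.236, -0.292, 0.73]
wrist_force: [0.8, -1.2, -0.5]
gripper_width: 0.003
```

Run:
```python
from h import *
o=env.observe(); print(json.dumps([o["joints"].tolist(),o["eef_pos"].tolist(),rot(o["eef_rot"]).as_matrix().tolist()]))
st()
```

```text
[[0.22692892376637466, -0.22859187210960824, -0.6811945891374885, 2.358715109654201, 0.867426493815606, 0.4839674877007265, -1.4086473202026482], [0.4877338809516968, 0.04057866244484251, 0.3186635759767974], [[-0.2371582489940524, 0.6966725043600732, 0.6770549361778107], [-0.9714052524992902, -0.1781723164175752, -0.15692820358108434], [0.011304881727192628, -0.6949115392127689, 0.719006364588016]]]
t 3.52 pos [0.4877 0.0406 0.3187] pitch 0.768 yaw -0.239 x [-0.237 -0.971  0.011] J [ 0.23 -0.23 -0.68  2.36  0.87  0.48 -1.41] F [ 0.8 -1.2 -0.5] w 0.003
```

Request:
{"api": "apply_moves", "payload": {
  "motion": [
    {"tx":-0.044,"ty":0.026,"tz":-0.013,"rx":0.07,"ry":-0.01,"rz":0.009,"jaw":0.0},
    {"tx":-0.044,"ty":0.026,"tz":-0.014,"rx":0.07,"ry":-0.01,"rz":0.009,"jaw":0.0}
  ]
}}

```text
clock: 3.78
eef_pos: [0.5093, 0.078, 0.2776]
eef_rot: [-0.571, 0.23, -0.255, 0.746]
wrist_force: [0.3, -1.4, -2.0]
gripper_width: 0.006
```

Run:
```python
from h import *
o=env.observe(); print(json.dumps([o["joints"].tolist(),o["eef_pos"].tolist(),rot(o["eef_rot"]).as_matrix().tolist()]))
st()
```

```text
[[0.29745130506304307, -0.02402756493324999, -0.9672244833153033, 2.3761915438241457, 1.3361124405361755, 0.6826937098721416, -1.958415641507742], [0.5092592919288682, 0.07796134614779807, 0.27759060148786163], [[-0.24153067036376824, 0.734384626116902, 0.6343044664802278], [-0.9689963313559249, -0.21758494706449832, -0.11705938932737381], [0.052048487897219, -0.642912133758632, 0.7641694466370241]]]
t 3.77 pos [0.5093 0.078  0.2776] pitch 0.698 yaw -0.244 x [-0.242 -0.969  0.052] J [ 0.3  -0.02 -0.97  2.38  1.34  0.68 -1.96] F [ 0.3 -1.4 -2. ] w 0.006
```

```bash
cat > kin.py <<'E'
from h import *
from scipy.optimize import least_squares
import itertools
D=[([1.09292309,0.47699824,0.02240312,1.55543487,-0.01150037,1.10928696,-0.0830901],[0.24395184,-0.6293771,0.2226504],[[-.9324,0,.3614],[-.3614,0,-.9324],[0,-1,0]]),
([0.02111597923308759, -0.33680669349818476, -0.30291194441641695, 2.313221560582408, 0.44678983638332503, 0.5837420573375581, -0.85868868955535], [0.4589539448065494, -0.014950075766692423, 0.3526591672056125], [[-0.2529087886675608, 0.622455599655871, 0.7406660320763718], [-0.967466095896273, -0.1573145937681194, -0.1981450778565924], [-0.006818937302145167, -0.7666819060370615, 0.6419909322174635]]),
([0.22692892376637466, -0.22859187210960824, -0.6811945891374885, 2.358715109654201, 0.867426493815606, 0.4839674877007265, -1.4086473202026482], [0.4877338809516968, 0.04057866244484251, 0.3186635759767974], [[-0.2371582489940524, 0.6966725043600732, 0.6770549361778107], [-0.9714052524992902, -0.1781723164175752, -0.15692820358108434], [0.011304881727192628, -0.6949115392127689, 0.719006364588016]]),
([0.29745130506304307, -0.02402756493324999, -0.9672244833153033, 2.3761915438241457, 1.3361124405361755, 0.6826937098721416, -1.958415641507742], [0.5092592919288682, 0.07796134614779807, 0.27759060148786163], [[-0.24153067036376824, 0.734384626116902, 0.6343044664802278], [-0.9689963313559249, -0.21758494706449832, -0.11705938932737381], [0.052048487897219, -0.642912133758632, 0.7641694466370241]])]
def fk(q,sg,P):
    # P: d0,d1,d2,d3,a_elbow,a_elbow2,a6,base yaw,tool yaw,y-offsets
    r=R.identity();p=np.zeros(3)
    offs=[(0,0,P[0]),(0,0,0),(P[4],P[9],P[1]),(P[5],0,0),(0,P[10],P[2]),(P[6],0,0),(0,P[11],P[3])]
    for i,(a,s) in enumerate(zip(q,sg)):
        if i==0:a=a*s+P[7]; s=1
        r=r*R.from_euler("zyzyzyz"[i],a*s); p=p+r.apply(offs[i])
    return p,r*R.from_euler("z",P[8])
# tool: y along local z ; build tool rotation: tool y=z_l, tool z=x_l, tool x=y_l
T0=R.from_matrix(np.array([[0,0,1],[1,0,0],[0,1,0]],float))
if __name__=="__main__":
  best=[]
  for sg in itertools.product([1,-1],[1],[1,-1],[1],[1,-1],[1],[1,-1]):
    def res(P):
        o=[]
        for q,p,M in D:
            a,r=fk(q,sg,P); o+=list((a-p)*5); o+=list(((r*T0).as_matrix()-np.array(M)).ravel())
        return np.r_[o,(P[4:7])*.01,P[9:]*.01]
    b=None
    for y0,t0 in itertools.product([0,1.57,-1.57,3.14],[0,1.57,-1.57,3.14]):
        s=least_squares(res,[.35,.4,.4,.25,0,0,0,y0,t0,0,0,0]); 
        if b is None or s.cost<b[0]: b=(s.cost,sg,s.x.round(4).tolist())
    best.append(b)
  best.sort(key=lambda b:b[0])
  for b in best[:3]: print(b)
E
python3 kin.py
```

```text
(np.float64(7.273479661000847e-05), (-1, 1, -1, 1, -1, 1, -1), [0.3135, 0.5474, 0.4875, 0.3381, -0.0096, 0.0299, -0.008, 0.0006, -3.1411, -0.0412, -0.004, -0.0175])
(np.float64(0.21693543879949), (-1, 1, 1, 1, 1, 1, 1), [1.2771, 0.5274, 0.8149, 0.0817, 0.3547, 1.0292, 0.1684, -0.1591, -3.156, 0.4828, -0.3441, -0.143])
(np.float64(1.6827377151119776), (1, 1, -1, 1, 1, 1, 1), [-1.5123, 1.2698, -0.7711, 0.9231, -0.0453, -1.3046, -0.293, 3.9319, -3.4115, -0.1601, -0.3447, 0.6038])
```

```bash
cat > ik.py <<'E'
from kin import *
SG=(-1,1,-1,1,-1,1,-1); PP=[0.3135,0.5474,0.4875,0.3381,-0.0096,0.0299,-0.008,0.0006,-3.1411,-0.0412,-0.004,-0.0175]
LO=np.array([-2.96,-.34,-1.41,.24,-1.37,.17,-2.96]);HI=np.array([2.96,2.1,1.46,2.44,4.51,1.92,2.96])
def fkt(q): p,r=fk(q,SG,PP); return p,r*T0
def ik(pos,Rm,q0,w=1e-3,ref=None):
    ref=q0 if ref is None else ref
    def f(q):
        p,r=fkt(q); return np.r_[(p-pos)*5,(Rm.inv()*r).as_rotvec(),(q-ref)*w]
    s=least_squares(f,np.clip(q0,LO+.02,HI-.02),bounds=(LO+.01,HI-.01)); e=f(s.x)[:6]; return s.x,np.linalg.norm(e)
def sols(pos,Rm,n=40,seed=0):
    rg=np.random.default_rng(seed);out=[]
    for _ in range(n):
        q,e=ik(pos,Rm,rg.uniform(LO,HI))
        if e<3e-3: out.append(q)
    return np.array(out)
E
python3 - <<'E'
from ik import *
H=R.from_euler("y",np.pi)
yaw=-.19
for nm,pos,pitch in (("drag45",dk(.022,-.005,.03),45),("drag30",dk(.022,-.005,.03),30),("pinch14",dk(-.005,-.005,.022),14),("pinchfar",dk(-.06,-.005,.022),14),("vise",place(VI,(-.012,0,.095))[0],90)):
    for k in (0,1):
        s=sols(pos,ori(yaw if nm!="vise" else VI[2],np.radians(pitch))*(H if k else R.identity()),30)
        print(nm,k,len(s)); 
        for q in s[np.argsort([-np.min(np.minimum(q-LO,HI-q)) for q in s])][:3] if len(s) else []: print(q.round(2))
E
```

```text
drag45 0 20
[-0.74  0.42  0.13  2.15  1.6   0.49 -2.27]
[-0.57  0.41 -0.06  2.15  1.61  0.57 -2.25]
[-0.3   0.42 -0.39  2.15  1.64  0.69 -2.22]
drag45 1 20
[-0.16  0.41 -0.48  2.2   1.71  0.68  0.91]
[-0.11  0.42 -0.54  2.2   1.71  0.71  0.91]
[ 0.04  0.45 -0.72  2.2   1.72  0.78  0.94]
drag30 0 22
[-0.65  0.52 -0.08  2.24  2.    0.88 -2.72]
[-0.61  0.52 -0.12  2.24  1.99  0.9  -2.71]
[-0.61  0.52 -0.13  2.24  1.99  0.9  -2.71]
drag30 1 21
[-1.55  1.08  1.17  2.28  3.18  0.33 -1.24]
[-1.54  1.06  1.16  2.28  3.14  0.33 -1.18]
[-1.46  0.89  1.02  2.28  2.67  0.36 -0.61]
pinch14 0 21
[-1.73  1.38  1.11  2.3   2.48  0.41  2.19]
[-0.39  0.77 -0.54  2.32  2.15  1.57 -2.83]
[-0.13  0.9  -0.84  2.32  2.24  1.75 -2.67]
pinch14 1 20
[-1.8   1.8   1.32  2.35  3.36  0.45 -2.08]
[-1.79  1.78  1.31  2.35  3.33  0.45 -2.03]
[-1.74  1.52  1.18  2.35  2.81  0.44 -1.36]
pinchfar 0 19
[-1.87  1.36  1.13  2.36  2.36  0.35  2.28]
[-0.47  0.75 -0.6   2.38  2.02  1.63 -2.88]
[-0.25  0.85 -0.85  2.38  2.09  1.8  -2.76]
pinchfar 1 17
[-1.94  1.77  1.31  2.42  3.46  0.39 -2.17]
[-1.93  1.73  1.29  2.42  3.37  0.37 -2.06]
[-1.88  1.52  1.19  2.42  2.82  0.36 -1.41]
vise 0 18
[-0.3   0.64  0.72  1.85 -0.55  0.85  0.8 ]
[-0.02  0.53  0.33  1.86 -0.23  0.79  0.54]
[ 0.05  0.52  0.23  1.86 -0.16  0.79  0.48]
vise 1 25
[-0.19  0.63  0.64  1.82 -0.49  0.85 -2.34]
[-0.37  0.78  0.95  1.81 -0.77  0.96 -2.12]
[-0.38  0.79  0.96  1.81 -0.78  0.97 -2.11]
```

```bash
cat > sim.py <<'E'
from ik import *
H=R.from_euler("y",np.pi); I=R.identity()
def track(q,way):
    p,r=fkt(q)
    for nm,pos,Rm in way:
        pos=np.array(pos);rv=(r.inv()*Rm).as_rotvec();n=int(np.ceil(max(np.linalg.norm(pos-p)/.03,np.linalg.norm(rv)/.1,1)));mx=0;me=0
        for i in range(n):
            t=(i+1)/n; qn,e=ik(p+(pos-p)*t,r*R.from_rotvec(rv*t),q,2e-2); mx=max(mx,np.abs(qn-q).max()); me=max(me,e); q=qn
        p,r=pos,Rm; print(nm,n,q.round(2),"maxstep",round(mx,2),"err",round(me,4))
    return q
E
python3 - <<'E'
from sim import *
o=env.observe(); q=o["joints"]; print(fkt(q)[0],o["eef_pos"])
p=o["eef_pos"];r=rot(o["eef_rot"]); yaw=-.19
c=np.radians
hover=dk(.022,-.005,.03)+[-.04,0.01,.09]
for k in (1,0):
  K=H if k else I
  turn=[("turn1",p,r*R.from_euler("y",1.57)),("turn2",p,r*R.from_euler("y",3.14))] if k else []
  print("k",k)
  q1=track(q,turn+[("hov",hover,ori(yaw,c(40))*K),("drag",dk(.022,-.005,.03),ori(yaw,c(40))*K),("dragend",dk(-.01,-.005,.03),ori(yaw,c(40))*K),("up",dk(-.07,-.005,.10),ori(yaw,c(40))*K),
  ("prep",dk(-.07,-.005,.022),ori(yaw,c(14))*K),("pinch",dk(-.003,-.005,.022),ori(yaw,c(14))*K),("liftout",dk(-.1,-.005,.06),ori(yaw,c(14))*K),("rise",[.46,.1,.32],ori(-.1,c(30))*K),("rise2",[.5,-.1,.35],ori(0,c(60))*K),("vhigh",place(VI,(-.012,0,.2))[0],ori(VI[2],c(90))*K),("vise",place(VI,(-.012,0,.095))[0],ori(VI[2],c(90))*K)])
E
```

```text
[0.5084604  0.0776309  0.27718846] [0.50925929 0.07796135 0.2775906 ]
k 1
turn1 16 [ 1.02 -0.33 -1.4   2.35  0.78  0.29 -2.95] maxstep 0.52 err 0.0512
turn2 16 [ 1.08 -0.33 -1.24  2.37 -0.63  0.18 -2.95] maxstep 0.09 err 0.2282
hov 5 [ 1.1  -0.33 -1.4   2.3  -0.74  0.18 -2.95] maxstep 0.14 err 0.4515
drag 4 [ 1.14 -0.08 -1.4   2.31 -0.53  0.18 -2.95] maxstep 0.1 err 0.8364
dragend 2 [ 1.11 -0.2  -1.4   2.34 -0.65  0.18 -2.95] maxstep 0.07 err 0.7872
up 4 [ 1.08 -0.33 -1.4   2.33 -0.76  0.18 -2.95] maxstep 0.08 err 0.6452
prep 5 [ 1.05 -0.33 -1.4   2.37 -0.73  0.18 -2.95] maxstep 0.01 err 0.8529
pinch 3 [ 1.15 -0.33 -1.4   2.37 -1.36  0.18 -2.24] maxstep 0.69 err 0.9745
liftout 4 [ 1.08 -0.33 -1.4   2.38 -1.36  0.18 -2.28] maxstep 0.02 err 0.8949
rise 6 [ 0.43 -0.33 -0.64  2.43 -0.5   0.18 -2.95] maxstep 0.86 err 0.6386
rise2 7 [ 0.54 -0.16 -0.29  2.12 -0.26  0.68 -2.74] maxstep 0.14 err 0.2151
vhigh 7 [ 0.48  0.39 -0.25  1.75  0.11  1.02 -2.83] maxstep 0.08 err 0.0001
vise 4 [ 0.46  0.52 -0.23  1.82  0.15  0.82 -2.87] maxstep 0.05 err 0.0
k 0
hov 5 [ 0.12  0.32 -0.98  2.2   1.54  0.93 -2.12] maxstep 0.08 err 0.0002
drag 4 [ 0.07  0.57 -0.88  2.19  1.82  1.01 -2.29] maxstep 0.08 err 0.0001
dragend 2 [ 0.04  0.53 -0.91  2.23  1.78  1.03 -2.31] maxstep 0.02 err 0.0
up 4 [ 0.1   0.28 -1.01  2.25  1.51  0.95 -2.15] maxstep 0.07 err 0.0001
prep 5 [-0.34  0.8  -0.77  2.39  2.03  1.75 -2.82] maxstep 0.18 err 0.0003
pinch 3 [-0.26  0.82 -0.68  2.31  2.19  1.65 -2.76] maxstep 0.06 err 0.0
liftout 4 [-0.35  0.67 -0.84  2.42  1.92  1.71 -2.77] maxstep 0.07 err 0.0
rise 6 [-0.71 -0.18 -0.13  2.43  1.3   0.79 -1.93] maxstep 0.21 err 0.139
rise2 7 [-0.77 -0.3   0.71  2.14  0.32  0.72 -0.21] maxstep 0.38 err 0.0954
vhigh 7 [-0.36  0.5   0.79  1.78 -0.41  1.03  0.69] maxstep 0.23 err 0.0006
vise 4 [-0.28  0.63  0.69  1.85 -0.52  0.85  0.78] maxstep 0.05 err 0.0
```

Run:
```python
from h import *
hover=dk(.024,-.005,.03)+[-.04,0.01,.08]
p=plan(hover,ori(-.19,np.radians(40)),0.0,step=.035)
plan(dk(.026,-.005,.045),ori(-.19,np.radians(40)),0.0,step=.035,start=p)
```

```text
5 rows, ends at [0.585 0.188 0.233]
[{"tx": -0.0254, "ty": 0.012, "tz": 0.0002, "rx": 0.0005, "ry": 0.001, "rz": 0.015, "jaw": 0.0}, {"tx": -0.0252, "ty": 0.0124, "tz": 0.0002, "rx": 0.0005, "ry": 0.001, "rz": 0.015, "jaw": 0.0}, {"tx": -0.025, "ty": 0.0127, "tz": 0.0002, "rx": 0.0005, "ry": 0.001, "rz": 0.015, "jaw": 0.0}, {"tx": -0.0248, "ty": 0.0131, "tz": 0.0001, "rx": 0.0005, "ry": 0.001, "rz": 0.015, "jaw": 0.0}, {"tx": -0.0246, "ty": 0.0135, "tz": 0.0001, "rx": 0.0005, "ry": 0.001, "rz": 0.015, "jaw": 0.0}]
3 rows, ends at [0.63  0.177 0.167]
[{"tx": 0.0008, "ty": 0.0261, "tz": -0.0068, "rx": -0.0, "ry": -0.0, "rz": -0.0, "jaw": 0.0}, {"tx": 0.0008, "ty": 0.0261, "tz": -0.0068, "rx": 0.0, "ry": -0.0, "rz": -0.0, "jaw": 0.0}, {"tx": 0.0008, "ty": 0.0261, "tz": -0.0068, "rx": -0.0, "ry": -0.0, "rz": -0.0, "jaw": 0.0}]
```

Request:
{"api": "apply_moves", "payload": {
  "motion": [
    {"tx":-0.025,"ty":0.012,"tz":0,"rx":0,"ry":0,"rz":0.015,"jaw":0.0},
    {"tx":-0.025,"ty":0.012,"tz":0,"rx":0,"ry":0,"rz":0.015,"jaw":0.0},
    {"tx":-0.025,"ty":0.012,"tz":0,"rx":0,"ry":0,"rz":0.015,"jaw":0.0},
    {"tx":-0.025,"ty":0.013,"tz":0,"rx":0,"ry":0,"rz":0.015,"jaw":0.0},
    {"tx":-0.024,"ty":0.013,"tz":0,"rx":0,"ry":0,"rz":0.015,"jaw":0.0}
  ]
}}

```text
clock: 4.4
eef_pos: [0.5842, 0.191, 0.2313]
eef_rot: [-0.6, 0.22, -0.264, 0.723]
wrist_force: [0.3, -0.4, 0.5]
gripper_width: 0.007
```

Run:
```python
from h import *
st()
plan(dk(.026,-.005,.045),ori(-.19,np.radians(40)),0.0,step=.025)
```

```text
t 4.4 pos [0.5842 0.191  0.2313] pitch 0.701 yaw -0.185 x [-0.184 -0.983  0.002] J [ 0.1   0.36 -1.    2.22  1.57  0.97 -2.16] F [ 0.3 -0.4  0.5] w 0.007
4 rows, ends at [0.63  0.177 0.167]
[{"tx": 0.0014, "ty": 0.0194, "tz": -0.0045, "rx": 0.0007, "ry": 0.0011, "rz": -0.0006, "jaw": 0.0}, {"tx": 0.0014, "ty": 0.0194, "tz": -0.0045, "rx": 0.0007, "ry": 0.0011, "rz": -0.0006, "jaw": 0.0}, {"tx": 0.0013, "ty": 0.0194, "tz": -0.0045, "rx": 0.0007, "ry": 0.0011, "rz": -0.0006, "jaw": 0.0}, {"tx": 0.0013, "ty": 0.0194, "tz": -0.0045, "rx": 0.0007, "ry": 0.0011, "rz": -0.0006, "jaw": 0.0}]
```

Request:
{"api": "apply_moves", "payload": {
  "motion": [
    {"tx":0.001,"ty":0.019,"tz":-0.004,"rx":0,"ry":0,"rz":0,"jaw":0.0},
    {"tx":0.001,"ty":0.019,"tz":-0.004,"rx":0,"ry":0,"rz":0,"jaw":0.0},
    {"tx":0.001,"ty":0.019,"tz":-0.005,"rx":0,"ry":0,"rz":0,"jaw":0.0},
    {"tx":0.001,"ty":0.019,"tz":-0.005,"rx":0,"ry":0,"rz":0,"jaw":0.0},
    {"tx":0,"ty":0,"tz":0,"rx":0,"ry":0,"rz":0,"jaw":0.0}
  ]
}}

```text
clock: 5.03
eef_pos: [0.632, 0.1802, 0.1664]
eef_rot: [-0.6, 0.219, -0.265, 0.723]
wrist_force: [0.0, 0.1, 0.4]
gripper_width: 0.005
```

Request:
{"api": "apply_moves", "payload": {
  "motion": [
    {"tx":0,"ty":0.001,"tz":-0.002,"rx":0,"ry":0,"rz":0,"jaw":0.0},
    {"tx":0,"ty":0.001,"tz":-0.002,"rx":0,"ry":0,"rz":0,"jaw":0.0}
  ]
}}

```text
clock: 5.28
eef_pos: [0.6307, 0.1812, 0.1633]
eef_rot: [-0.6, 0.218, -0.265, 0.722]
wrist_force: [-1.2, 0.1, -0.3]
gripper_width: 0.004
```

```bash
cat >> h.py <<'E'
def deck(p):
    p=np.array(p)-[SH[0],SH[1],.13]; cs,sn=np.cos(SH[2]),np.sin(SH[2]); l=np.array([cs*p[0]+sn*p[1],-sn*p[0]+cs*p[1],p[2]])
    c,s=np.cos(A14),np.sin(A14); return np.array([c*l[0]-s*l[2],l[1],s*l[0]+c*l[2]])
E
python3 - <<'E'
from h import *
o=st(); print(deck(o["eef_pos"]).round(4))
p=env.read_camera("side"); cv2.imwrite("pics/d1.png",cv2.resize(p["pixels"][195:285,210:330],None,fx=6,fy=6,interpolation=cv2.INTER_CUBIC))
E
```

```text
t 5.28 pos [0.6307 0.1812 0.1633] pitch 0.701 yaw -0.185 x [-0.184 -0.983 -0.002] J [ 0.07  0.54 -0.9   2.19  1.79  1.01 -2.27] F [-1.2  0.1 -0.3] w 0.004
[ 0.0267 -0.0005  0.041 ]
```

View pics/d1.png

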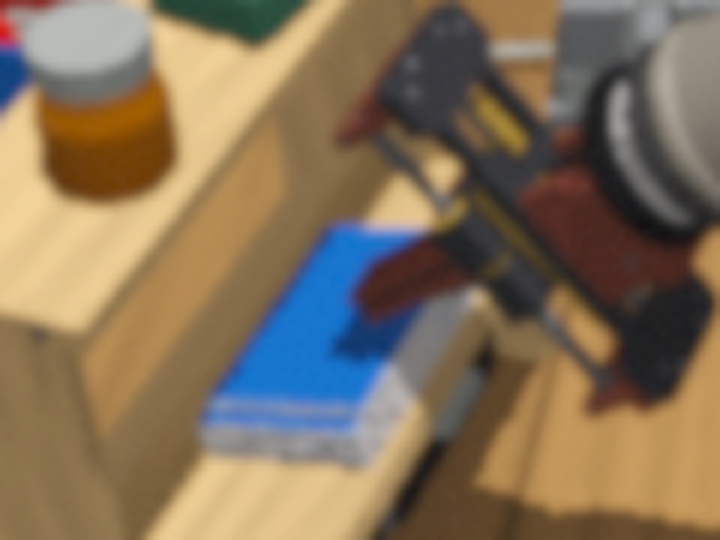

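Request:
{"api": "apply_moves", "payload": {
  "motion": [
    {"tx":0,"ty":0.001,"tz":-0.002,"rx":0,"ry":0,"rz":0,"jaw":0.0},
    {"tx":0,"ty":0.001,"tz":-0.002,"rx":0,"ry":0,"rz":0,"jaw":0.0}
  ]
}}

```text
clock: 5.58
eef_pos: [0.6294, 0.1819, 0.1595]
eef_rot: [-0.601, 0.218, -0.264, 0.722]
wrist_force: [-0.5, 0.4, -1.0]
gripper_width: 0.002
```

Request:
{"api": "apply_moves", "payload": {
  "motion": [
    {"tx":0,"ty":0.001,"tz":-0.002,"rx":0,"ry":0,"rz":0,"jaw":0.0}
  ]
}}

```text
clock: 5.7
eef_pos: [0.6289, 0.1821, 0.1573]
eef_rot: [-0.601, 0.218, -0.264, 0.722]
wrist_force: [0.5, 0.2, 0.6]
gripper_width: 0.003
```

Request:
{"api": "apply_moves", "payload": {
  "motion": [
    {"tx":0,"ty":0.001,"tz":-0.002,"rx":0,"ry":0,"rz":0,"jaw":0.0}
  ]
}}

```text
clock: 5.82
eef_pos: [0.6283, 0.1822, 0.155]
eef_rot: [-0.601, 0.218, -0.264, 0.722]
wrist_force: [-0.6, -0.5, -0.2]
gripper_width: 0.008
```

Request:
{"api": "apply_moves", "payload": {
  "motion": [
    {"tx":0,"ty":0.001,"tz":-0.002,"rx":0,"ry":0,"rz":0,"jaw":0.0}
  ]
}}

```text
clock: 5.95
eef_pos: [0.6284, 0.1823, 0.1538]
eef_rot: [-0.601, 0.217, -0.263, 0.723]
wrist_force: [-1.9, -1.2, 11.1]
gripper_width: 0.004
```

Request:
{"api": "apply_moves", "payload": {
  "motion": [
    {"tx":0,"ty":0.001,"tz":-0.002,"rx":0,"ry":0,"rz":0,"jaw":0.0}
  ]
}}

```text
clock: 6.08
eef_pos: [0.6292, 0.1825, 0.1537]
eef_rot: [-0.601, 0.216, -0.262, 0.724]
wrist_force: [-3.8, -1.8, 11.3]
gripper_width: 0.007
```

Request:
{"api": "apply_moves", "payload": {
  "motion": [
    {"tx":0,"ty":0.001,"tz":-0.001,"rx":0,"ry":0,"rz":0,"jaw":0.0}
  ]
}}

```text
clock: 6.2
eef_pos: [0.6301, 0.1827, 0.1536]
eef_rot: [-0.602, 0.215, -0.261, 0.724]
wrist_force: [-1.1, -0.7, 3.9]
gripper_width: 0.006
```

Run:
```python
from h import *
o=st(); d=deck(o["eef_pos"]); print(d.round(4))
O=ori(-.19,np.radians(35))
p=plan(dk(d[0],-.004,.048),O,0.0,n=2)
p=plan(dk(.047,-.004,.038),O,0.0,n=2,start=p)
```

```text
t 6.2 pos [0.6301 0.1827 0.1536] pitch 0.689 yaw -0.185 x [-0.184 -0.983 -0.003] J [ 0.05  0.57 -0.9   2.2   1.83  1.04 -2.31] F [-1.1 -0.7  3.9] w 0.006
[0.0282 0.0008 0.0313]
2 rows, ends at [0.633 0.177 0.17 ]
[{"tx": 0.0024, "ty": -0.0036, "tz": 0.0075, "rx": 0.0389, "ry": 0.0002, "rz": -0.0028, "jaw": 0.0}, {"tx": 0.0024, "ty": -0.0033, "tz": 0.0077, "rx": 0.0389, "ry": 0.0002, "rz": -0.0028, "jaw": 0.0}]
2 rows, ends at [0.649 0.174 0.156]
[{"tx": 0.0, "ty": 0.0106, "tz": -0.0013, "rx": -0.0, "ry": 0.0, "rz": 0.0, "jaw": 0.0}, {"tx": 0.0, "ty": 0.0106, "tz": -0.0013, "rx": -0.0, "ry": 0.0, "rz": 0.0, "jaw": 0.0}]
```

Request:
{"api": "apply_moves", "payload": {
  "motion": [
    {"tx":0.002,"ty":-0.004,"tz":0.008,"rx":0.039,"ry":0,"rz":-0.003,"jaw":0.0},
    {"tx":0.002,"ty":-0.003,"tz":0.008,"rx":0.039,"ry":0,"rz":-0.003,"jaw":0.0},
    {"tx":0,"ty":0.011,"tz":-0.001,"rx":0,"ry":0,"rz":0,"jaw":0.0},
    {"tx":0,"ty":0.011,"tz":-0.001,"rx":0,"ry":0,"rz":0,"jaw":0.0},
    {"tx":0,"ty":0,"tz":0,"rx":0,"ry":0,"rz":0,"jaw":0.0}
  ]
}}

```text
clock: 6.82
eef_pos: [0.6514, 0.1738, 0.1553]
eef_rot: [-0.607, 0.191, -0.23, 0.736]
wrist_force: [0.5, -0.3, 0.6]
gripper_width: 0.006
```

Run:
```python
from h import *
o=st(); print(deck(o["eef_pos"]).round(4))
```

```text
t 6.83 pos [0.6514 0.1738 0.1553] pitch 0.607 yaw -0.19 x [-0.189 -0.982  0.001] J [ 0.03  0.61 -0.86  2.2   1.94  1.11 -2.38] F [ 0.5 -0.3  0.6] w 0.006
[ 0.0498 -0.0038  0.0385]
```

Request:
{"api": "apply_moves", "payload": {
  "motion": [
    {"tx":0,"ty":0.001,"tz":-0.003,"rx":0,"ry":0,"rz":0,"jaw":0.0},
    {"tx":0,"ty":0.001,"tz":-0.003,"rx":0,"ry":0,"rz":0,"jaw":0.0}
  ]
}}

```text
clock: 7.08
eef_pos: [0.6497, 0.174, 0.1487]
eef_rot: [-0.607, 0.191, -0.23, 0.736]
wrist_force: [0.1, 0.3, 0.0]
gripper_width: 0.006
```

Request:
{"api": "apply_moves", "payload": {
  "motion": [
    {"tx":0,"ty":0.001,"tz":-0.002,"rx":0,"ry":0,"rz":0,"jaw":0.0}
  ]
}}

```text
clock: 7.2
eef_pos: [0.6503, 0.1742, 0.1484]
eef_rot: [-0.608, 0.189, -0.229, 0.737]
wrist_force: [-2.8, -2.0, 13.8]
gripper_width: 0.003
```

Request:
{"api": "apply_moves", "payload": {
  "motion": [
    {"tx":0,"ty":-0.003,"tz":-0.003,"rx":0,"ry":0,"rz":0,"jaw":0.0}
  ]
}}

```text
clock: 7.32
eef_pos: [0.6476, 0.1748, 0.1493]
eef_rot: [-0.608, 0.188, -0.227, 0.738]
wrist_force: [4.6, -0.1, 3.1]
gripper_width: 0.005
```

Request:
{"api": "apply_moves", "payload": {
  "motion": [
    {"tx":0,"ty":-0.004,"tz":-0.0035,"rx":0,"ry":0,"rz":0,"jaw":0.0}
  ]
}}

```text
clock: 7.45
eef_pos: [0.6436, 0.1757, 0.1503]
eef_rot: [-0.607, 0.186, -0.226, 0.738]
wrist_force: [5.1, -1.1, 4.5]
gripper_width: 0.005
```

Run:
```python
from h import *
o=st(); print(deck(o["eef_pos"]).round(4))
```

```text
t 7.45 pos [0.6436 0.1757 0.1503] pitch 0.594 yaw -0.194 x [-0.193 -0.981 -0.   ] J [ 0.01  0.62 -0.86  2.22  1.95  1.15 -2.42] F [ 5.1 -1.1  4.5] w 0.005
[ 0.0432 -0.0034  0.0316]
```

Run:
```python
from h import *
a=env.read_camera("top")["pixels"]; b=cv2.imread("pics/top0.png")
s=env.read_camera("side")["pixels"]; s0=cv2.imread("pics/side0.png")
f=lambda i,y,x,h,w:cv2.resize(i[y:y+h,x:x+w],None,fx=6,fy=6,interpolation=cv2.INTER_CUBIC)
cv2.imwrite("pics/d2.png",np.vstack([np.hstack([f(b,150,240,48,66),f(a,150,240,48,66)]),np.hstack([f(s0,228,236,50,66),f(s,228,236,50,66)])]))
```

```text
(no output)
```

View pics/d2.png

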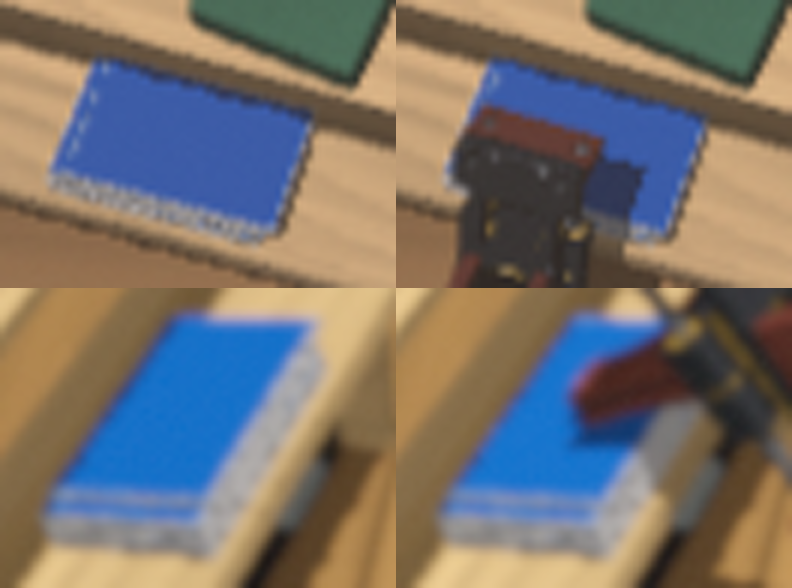

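Request:
{"api": "apply_moves", "payload": {
  "motion": [
    {"tx":0,"ty":-0.004,"tz":-0.004,"rx":0,"ry":0,"rz":0,"jaw":0.0},
    {"tx":0,"ty":-0.004,"tz":-0.004,"rx":0,"ry":0,"rz":0,"jaw":0.0}
  ]
}}

```text
clock: 7.8
eef_pos: [0.6356, 0.1776, 0.1525]
eef_rot: [-0.608, 0.182, -0.223, 0.74]
wrist_force: [6.4, -1.3, 5.9]
gripper_width: 0.007
```

Request:
{"api": "apply_moves", "payload": {
  "motion": [
    {"tx":0,"ty":-0.004,"tz":-0.004,"rx":0,"ry":0,"rz":0,"jaw":0.0},
    {"tx":0,"ty":-0.004,"tz":-0.004,"rx":0,"ry":0,"rz":0,"jaw":0.0}
  ]
}}

```text
clock: 8.05
eef_pos: [0.6278, 0.1795, 0.1545]
eef_rot: [-0.607, 0.178, -0.22, 0.742]
wrist_force: [6.4, -1.0, 5.9]
gripper_width: 0.003
```

Run:
```python
from h import *
o=st(); print(deck(o["eef_pos"]).round(4))
s=env.read_camera("side")["pixels"]; a=env.read_camera("top")["pixels"]
cv2.imwrite("pics/s3.png",s);cv2.imwrite("pics/t3.png",a)
def bl(i): 
    h=cv2.cvtColor(i,cv2.COLOR_BGR2HSV); return cv2.inRange(h,(95,140,60),(125,255,255))
s0=cv2.imread("pics/side0.png")
for i in (s0,s):
    m=bl(i)
    for r in (240,246,252,258,262): c=np.where(m[r,236:320])[0]; print(r,(c.min()+236,c.max()+236) if len(c) else None,end=" ")
    print()
```

```text
t 8.05 pos [0.6278 0.1795 0.1545] pitch 0.574 yaw -0.2 x [-0.199 -0.98  -0.004] J [-0.01  0.61 -0.87  2.25  1.94  1.19 -2.46] F [ 6.4 -1.   5.9] w 0.003
[ 0.0264 -0.0028  0.0319]
240 (np.int64(260), np.int64(282)) 246 (np.int64(256), np.int64(279)) 252 (np.int64(252), np.int64(275)) 258 (np.int64(247), np.int64(271)) 262 (np.int64(268), np.int64(268)) 
240 (np.int64(261), np.int64(272)) 246 (np.int64(257), np.int64(269)) 252 (np.int64(253), np.int64(281)) 258 (np.int64(249), np.int64(277)) 262 (np.int64(246), np.int64(275))
```

```bash
cat >> h.py <<'E'
def frontx(img):
    m=cv2.inRange(cv2.cvtColor(img,cv2.COLOR_BGR2HSV),(95,140,60),(125,255,255)); out=[]
    for r in range(250,263,2):
        c=np.where(m[r,236:320])[0]
        if not len(c): continue
        col=c.max()+236.5
        best=min(np.arange(-.05,.03,.0005),key=lambda x:min(np.hypot(*(proj("side",dk(x,y,.024))[0]-[col,r])) for y in np.arange(-.07,.07,.004)))
        out.append(round(float(best),4))
    return out
E
python3 - <<'E'
from h import *
for n in ("side0","s3"): print(frontx(cv2.imread(f"pics/{n}.png")))
E
```

```text
[0.013, 0.012, 0.011, 0.013, 0.012, 0.011, 0.013]
[-0.005, -0.0055, -0.0065, -0.0075, -0.0055, -0.0065, -0.0055]
```

Request:
{"api": "apply_moves", "payload": {
  "motion": [
    {"tx":0,"ty":-0.004,"tz":-0.004,"rx":0,"ry":0,"rz":0,"jaw":0.0},
    {"tx":0,"ty":-0.004,"tz":-0.004,"rx":0,"ry":0,"rz":0,"jaw":0.0},
    {"tx":0,"ty":-0.004,"tz":-0.004,"rx":0,"ry":0,"rz":0,"jaw":0.0}
  ]
}}

```text
clock: 8.52
eef_pos: [0.616, 0.1824, 0.1576]
eef_rot: [-0.607, 0.171, -0.215, 0.745]
wrist_force: [5.1, -1.3, 6.2]
gripper_width: 0.004
```

Run:
```python
from h import *
o=st(); print(deck(o["eef_pos"]).round(4))
s=env.read_camera("side")["pixels"];cv2.imwrite("pics/s4.png",s); print(frontx(s))
```

```text
t 8.53 pos [0.616  0.1824 0.1576] pitch 0.557 yaw -0.205 x [-0.203 -0.979 -0.007] J [-0.03  0.61 -0.88  2.27  1.94  1.23 -2.49] F [ 5.1 -1.3  6.2] w 0.004
[ 0.0139 -0.0021  0.0319]
[-0.0165, -0.0205, -0.021, -0.022, -0.02, -0.019, -0.02]
```

Run:
```python
from sim import *
o=env.observe(); O=ori(-.195,np.radians(31)); O2=ori(-.19,A14)
p=plan(dk(.014,-.003,.06),O,0.0,n=2)
p=plan(dk(-.08,-.004,.07),ori(-.19,np.radians(24)),0.03,step=.035,start=p)
p=plan(dk(-.075,-.005,.022),O2,0.03,step=.03,stp=.1,start=p)
track(o["joints"],[("a",dk(.014,-.003,.06),O),("b",dk(-.08,-.004,.07),ori(-.19,np.radians(24))),("c",dk(-.075,-.005,.022),O2),("d",dk(-.004,-.005,.022),O2)])
```

```text
2 rows, ends at [0.623 0.18  0.185]
[{"tx": 0.0004, "ty": -0.004, "tz": 0.0135, "rx": 0.008, "ry": -0.0052, "rz": 0.0023, "jaw": 0.0}, {"tx": 0.0004, "ty": -0.0039, "tz": 0.0135, "rx": 0.008, "ry": -0.0052, "rz": 0.0023, "jaw": 0.0}]
3 rows, ends at [0.535 0.196 0.217]
[{"tx": 0.0004, "ty": -0.0309, "tz": -0.006, "rx": 0.0407, "ry": -0.0008, "rz": 0.0015, "jaw": 0.03}, {"tx": 0.0004, "ty": -0.0312, "tz": -0.0047, "rx": 0.0407, "ry": -0.0008, "rz": 0.0015, "jaw": 0.03}, {"tx": 0.0003, "ty": -0.0313, "tz": -0.0034, "rx": 0.0407, "ry": -0.0008, "rz": 0.0015, "jaw": 0.03}]
2 rows, ends at [0.528 0.196 0.169]
[{"tx": 0.0005, "ty": 0.0066, "tz": -0.0232, "rx": 0.0873, "ry": 0.0, "rz": 0.0, "jaw": 0.03}, {"tx": 0.0005, "ty": 0.0046, "tz": -0.0237, "rx": 0.0873, "ry": -0.0, "rz": 0.0, "jaw": 0.03}]
a 2 [ 0.01  0.57 -0.87  2.23  1.94  1.17 -2.41] maxstep 0.04 err 0.0
b 4 [-0.16  0.52 -0.94  2.37  1.85  1.41 -2.58] maxstep 0.06 err 0.0001
c 2 [-0.35  0.8  -0.78  2.4   2.02  1.76 -2.82] maxstep 0.18 err 0.0003
d 3 [-0.26  0.83 -0.69  2.32  2.19  1.65 -2.76] maxstep 0.06 err 0.0
```

Request:
{"api": "apply_moves", "payload": {
  "motion": [
    {"tx":0,"ty":-0.004,"tz":0.0135,"rx":0.008,"ry":-0.005,"rz":0.002,"jaw":0.0},
    {"tx":0,"ty":-0.004,"tz":0.0135,"rx":0.008,"ry":-0.005,"rz":0.002,"jaw":0.0},
    {"tx":0,"ty":-0.031,"tz":-0.006,"rx":0.041,"ry":-0.001,"rz":0.002,"jaw":0.03},
    {"tx":0,"ty":-0.031,"tz":-0.005,"rx":0.041,"ry":-0.001,"rz":0.002,"jaw":0.03},
    {"tx":0,"ty":-0.031,"tz":-0.003,"rx":0.041,"ry":-0.001,"rz":0.002,"jaw":0.03},
    {"tx":0,"ty":0.005,"tz":-0.016,"rx":0.058,"ry":0,"rz":0,"jaw":0.03},
    {"tx":0,"ty":0.004,"tz":-0.016,"rx":0.058,"ry":0,"rz":0,"jaw":0.03},
    {"tx":0,"ty":0.003,"tz":-0.016,"rx":0.058,"ry":0,"rz":0,"jaw":0.03}
  ]
}}

```text
clock: 9.57
eef_pos: [0.5296, 0.2036, 0.1725]
eef_rot: [-0.634, 0.082, -0.095, 0.763]
wrist_force: [3.4, -9.4, 19.3]
gripper_width: 0.339
```

Run:
```python
from h import *
o=st(); print(deck(o["eef_pos"]).round(4))
s=env.read_camera("side")["pixels"];cv2.imwrite("pics/s5.png",s); print(frontx(s))
a=env.read_camera("top")["pixels"]; cv2.imwrite("pics/t5.png",a)
f=lambda i,y,x,h,w:cv2.resize(i[y:y+h,x:x+w],None,fx=6,fy=6,interpolation=cv2.INTER_CUBIC)
cv2.imwrite("pics/d5.png",np.hstack([f(a,150,240,70,66),f(s,218,246,70,66)]))
plan(dk(-.05,-.005,.022),ori(-.19,A14),.03,step=.02)
```

```text
t 9.57 pos [0.5296 0.2036 0.1725] pitch 0.252 yaw -0.185 x [-0.184 -0.983  0.004] J [-0.23  0.87 -1.    2.44  2.02  1.92 -2.75] F [ 3.4 -9.4 19.3] w 0.339
[-0.0759  0.0023  0.0249]
[-0.0195, -0.0175, -0.018, -0.019, -0.02, -0.016, -0.017]
2 rows, ends at [0.552 0.192 0.163]
[{"tx": 0.0044, "ty": 0.0132, "tz": -0.0015, "rx": 0.0025, "ry": 0.0057, "rz": -0.0032, "jaw": 0.03}, {"tx": 0.0044, "ty": 0.0132, "tz": -0.0015, "rx": 0.0025, "ry": 0.0057, "rz": -0.0032, "jaw": 0.03}]
```

View pics/d5.png

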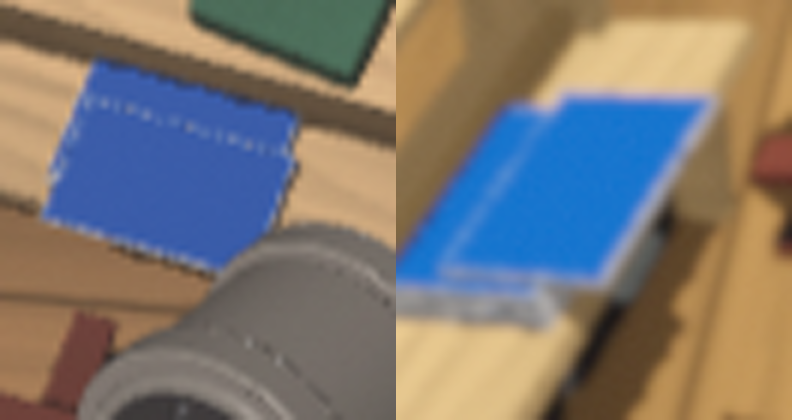

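Run:
```python
from h import *
o=st(); print(o["ft_torque"])
```

```text
t 9.68 pos [0.5294 0.2051 0.1728] pitch 0.249 yaw -0.181 x [-0.18  -0.984  0.009] J [-0.23  0.87 -0.99  2.44  2.01  1.91 -2.75] F [0.2 0.3 0.7] w 0.342
[ 0.11542434  0.77994944 -0.03009532]
```

Run:
```python
from h import *
a=ray("top",240+45.5/6-.5,150+215.5/6-.5,.159); b=ray("top",240+216/6-.5,150+271/6-.5,.159); print(deck(a).round(4),deck(b).round(4)); 
# right front corner seen in side picture (600,275)->; right-far (720,98)
c=ray("side",246+(600-396)/6-.5,218+277/6-.5,.159); d=ray("side",246+(720-396)/6-.5,218+97/6-.5,.159); print(deck(c).round(4),deck(d).round(4))
p=plan(dk(-.04,-.004,.0225),ori(-.19,A14),.03,n=2)
plan(dk(-.004,-.004,.0225),ori(-.19,A14),.03,n=2,start=p)
```

```text
[-0.0187  0.0521  0.0252] [-0.0227 -0.0456  0.0242]
[-0.0206  0.0531  0.0248] [-0.0259 -0.0647  0.0234]
2 rows, ends at [0.562 0.191 0.162]
[{"tx": 0.004, "ty": 0.0182, "tz": -0.0012, "rx": 0.0025, "ry": 0.0057, "rz": -0.0032, "jaw": 0.03}, {"tx": 0.0039, "ty": 0.0182, "tz": -0.0013, "rx": 0.0025, "ry": 0.0057, "rz": -0.0032, "jaw": 0.03}]
2 rows, ends at [0.596 0.184 0.153]
[{"tx": 0.0, "ty": 0.018, "tz": -0.0, "rx": 0.0, "ry": 0.0, "rz": 0.0, "jaw": 0.03}, {"tx": 0.0, "ty": 0.018, "tz": -0.0, "rx": 0.0, "ry": 0.0, "rz": 0.0, "jaw": 0.03}]
```

Request:
{"api": "apply_moves", "payload": {
  "motion": [
    {"tx":0.004,"ty":0.018,"tz":-0.001,"rx":0.002,"ry":0.006,"rz":-0.015,"jaw":0.024},
    {"tx":0.004,"ty":0.018,"tz":-0.001,"rx":0.002,"ry":0.006,"rz":-0.015,"jaw":0.024},
    {"tx":0,"ty":0,"tz":0,"rx":0,"ry":0,"rz":0,"jaw":0.024}
  ]
}}

```text
clock: 10.05
eef_pos: [0.5654, 0.1889, 0.1666]
eef_rot: [-0.622, 0.076, -0.091, 0.774]
wrist_force: [-0.3, -0.1, 0.1]
gripper_width: 0.275
```

Run:
```python
from h import *
o=st(); print(deck(o["eef_pos"]).round(4))
plan(dk(-.001,-.005,.0222),ori(-.225,A14),.024,n=3)
```

```text
t 10.05 pos [0.5654 0.1889 0.1666] pitch 0.238 yaw -0.217 x [-0.216 -0.976  0.005] J [-0.18  0.88 -0.93  2.39  2.09  1.87 -2.72] F [-0.3 -0.1  0.1] w 0.275
[-0.0377 -0.0053  0.0284]
3 rows, ends at [0.599 0.183 0.152]
[{"tx": -0.0004, "ty": 0.0122, "tz": -0.0021, "rx": -0.0022, "ry": 0.0022, "rz": -0.0021, "jaw": 0.024}, {"tx": -0.0004, "ty": 0.0122, "tz": -0.0021, "rx": -0.0022, "ry": 0.0022, "rz": -0.0021, "jaw": 0.024}, {"tx": -0.0005, "ty": 0.0122, "tz": -0.0021, "rx": -0.0022, "ry": 0.0022, "rz": -0.0021, "jaw": 0.024}]
```

Request:
{"api": "apply_moves", "payload": {
  "motion": [
    {"tx":0,"ty":0.002,"tz":-0.006,"rx":0,"ry":0.002,"rz":-0.003,"jaw":0.024},
    {"tx":0,"ty":0,"tz":0,"rx":0,"ry":0,"rz":0,"jaw":0.024}
  ]
}}

```text
clock: 10.3
eef_pos: [0.5665, 0.1883, 0.1619]
eef_rot: [-0.62, 0.074, -0.091, 0.776]
wrist_force: [-0.5, -0.3, 0.1]
gripper_width: 0.274
```

Run:
```python
from h import *
o=st(); print(deck(o["eef_pos"]).round(4))
plan(dk(-.001,-.005,.0222),ori(-.225,A14),.024,n=3)
```

```text
t 10.3 pos [0.5665 0.1883 0.1619] pitch 0.235 yaw -0.222 x [-0.22  -0.975  0.002] J [-0.2   0.89 -0.91  2.39  2.09  1.87 -2.74] F [-0.5 -0.3  0.1] w 0.274
[-0.0354 -0.0057  0.024 ]
3 rows, ends at [0.599 0.183 0.152]
[{"tx": -0.0006, "ty": 0.0114, "tz": -0.0007, "rx": -0.0031, "ry": 0.001, "rz": -0.0008, "jaw": 0.024}, {"tx": -0.0006, "ty": 0.0114, "tz": -0.0007, "rx": -0.0031, "ry": 0.001, "rz": -0.0008, "jaw": 0.024}, {"tx": -0.0006, "ty": 0.0114, "tz": -0.0006, "rx": -0.0031, "ry": 0.001, "rz": -0.0008, "jaw": 0.024}]
```

Request:
{"api": "apply_moves", "payload": {
  "motion": [
    {"tx":0,"ty":0.011,"tz":-0.001,"rx":-0.003,"ry":0.001,"rz":0,"jaw":0.024},
    {"tx":0,"ty":0.011,"tz":-0.001,"rx":-0.003,"ry":0.001,"rz":0,"jaw":0.024}
  ]
}}

```text
clock: 10.55
eef_pos: [0.5874, 0.1846, 0.1545]
eef_rot: [-0.621, 0.076, -0.094, 0.775]
wrist_force: [-0.3, -0.1, -0.5]
gripper_width: 0.277
```

Request:
{"api": "apply_moves", "payload": {
  "motion": [
    {"tx":0,"ty":0.011,"tz":-0.001,"rx":-0.003,"ry":0.001,"rz":0,"jaw":0.024}
  ]
}}

```text
clock: 10.68
eef_pos: [0.5984, 0.1821, 0.1506]
eef_rot: [-0.621, 0.076, -0.096, 0.775]
wrist_force: [-0.3, -0.7, 0.1]
gripper_width: 0.273
```

Run:
```python
from h import *
o=st(); print(deck(o["eef_pos"]).round(4))
s=env.read_camera("side")["pixels"]; print(frontx(s))
cv2.imwrite("pics/d6.png",cv2.resize(s[200:280,240:340],None,fx=7,fy=7,interpolation=cv2.INTER_CUBIC))
```

```text
t 10.68 pos [0.5984 0.1821 0.1506] pitch 0.245 yaw -0.22 x [-0.218 -0.976 -0.001] J [-0.15  0.89 -0.87  2.35  2.17  1.8  -2.7 ] F [-0.3 -0.7  0.1] w 0.273
[-0.0011 -0.0058  0.021 ]
[-0.0195, -0.0175, -0.018, -0.019, -0.02, -0.016, -0.017]
```

View pics/d6.png

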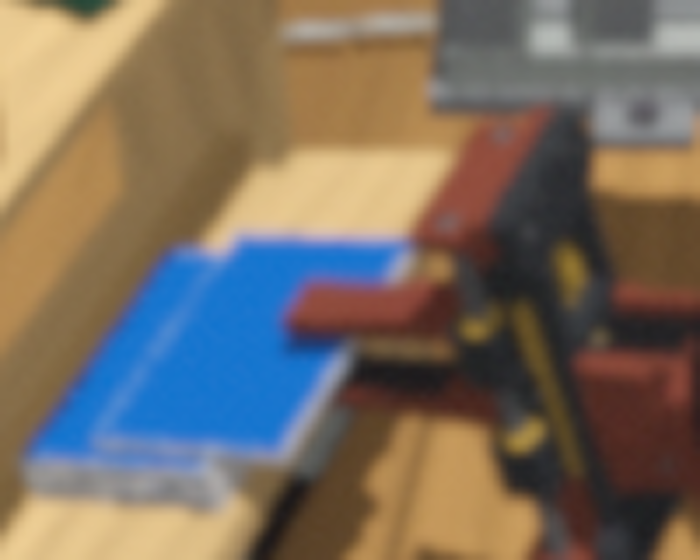

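Request:
{"api": "apply_moves", "payload": {
  "motion": [
    {"tx":0,"ty":0,"tz":0,"rx":0,"ry":0,"rz":0,"jaw":0.0},
    {"tx":0,"ty":0,"tz":0,"rx":0,"ry":0,"rz":0,"jaw":0.0},
    {"tx":0,"ty":0,"tz":0,"rx":0,"ry":0,"rz":0,"jaw":0.0},
    {"tx":0,"ty":0,"tz":0,"rx":0,"ry":0,"rz":0,"jaw":0.0}
  ],
  "squeeze": 30
}}

```text
clock: 11.22
eef_pos: [0.6001, 0.1806, 0.1518]
eef_rot: [-0.619, 0.075, -0.094, 0.776]
wrist_force: [1.3, -0.5, 1.3]
gripper_width: 0.042
```

Run:
```python
from sim import *
o=st(); d=deck(o["eef_pos"]);print(d.round(4))
q=o["joints"]; c=np.radians
A=dk(d[0]-.005,d[1],d[2]+.012); B=dk(-.07,-.005,.06)
for nm,W in {"a":[("l0",A,ori(-.22,A14)),("B",B,ori(-.21,A14)),("C",[.56,.17,.33],ori(-.2,c(20))),("D",[.56,.0,.36],ori(-.1,c(50))),("E",place(VI,(-.012,0,.22))[0],ori(VI[2],c(90))),("F",place(VI,(-.012,0,.1))[0],ori(VI[2],c(90)))],
"b":[("l0",A,ori(-.22,A14)),("B",B,ori(-.21,c(25))),("C",[.56,.1,.30],ori(-.1,c(45))),("D",[.56,-.05,.33],ori(-.1,c(70))),("E",place(VI,(-.012,0,.22))[0],ori(VI[2],c(90))),("F",place(VI,(-.012,0,.1))[0],ori(VI[2],c(90)))]}.items():
    print(nm); track(q,W)
```

```text
t 11.22 pos [0.6001 0.1806 0.1518] pitch 0.241 yaw -0.224 x [-0.222 -0.975 -0.001] J [-0.15  0.89 -0.87  2.34  2.17  1.8  -2.7 ] F [ 1.3 -0.5  1.3] w 0.042
[ 0.0005 -0.0069  0.0226]
a
l0 1 [-0.12  0.87 -0.86  2.3   2.19  1.75 -2.65] maxstep 0.06 err 0.0001
B 3 [-0.17  0.78 -0.98  2.38  2.03  1.8  -2.67] maxstep 0.06 err 0.0
C 5 [ 0.21  0.31 -1.23  2.34  1.79  1.29 -2.36] maxstep 0.13 err 0.0003
D 6 [ 0.19 -0.15 -0.38  2.17  0.33  0.46 -0.55] maxstep 0.48 err 0.0016
E 8 [ 0.36  0.34 -0.16  1.77  0.06  1.04  0.29] maxstep 0.22 err 0.0005
F 4 [ 0.35  0.49 -0.15  1.86  0.09  0.8   0.27] maxstep 0.06 err 0.0
b
l0 1 [-0.12  0.87 -0.86  2.3   2.19  1.75 -2.65] maxstep 0.06 err 0.0001
B 3 [-0.02  0.65 -1.11  2.36  1.89  1.53 -2.53] maxstep 0.11 err 0.0002
C 5 [ 0.67 -0.04 -1.16  2.26  1.08  0.43 -1.51] maxstep 0.41 err 0.0015
D 6 [ 0.68  0.02 -0.74  1.95  0.09  0.83 -0.21] maxstep 0.39 err 0.0014
E 7 [ 0.75  0.38 -0.65  1.77  0.26  1.08  0.12] maxstep 0.06 err 0.0001
F 4 [ 0.69  0.54 -0.59  1.86  0.38  0.86  0.03] maxstep 0.05 err 0.0
```

Run:
```python
from h import *
c=np.radians
p=plan(dk(-.004,-.007,.036),ori(-.22,A14),0.0,n=2)
p=plan(dk(-.07,-.006,.07),ori(-.21,A14),0,step=.035,start=p)
p=plan([.56,.17,.33],ori(-.2,c(20)),0,step=.04,start=p)
```

```text
2 rows, ends at [0.599 0.181 0.166]
[{"tx": 0.0, "ty": -0.0022, "tz": 0.0067, "rx": -0.0017, "ry": -0.0009, "rz": 0.0018, "jaw": 0.0}, {"tx": 0.0, "ty": -0.0022, "tz": 0.0067, "rx": -0.0017, "ry": -0.0009, "rz": 0.0018, "jaw": 0.0}]
3 rows, ends at [0.544 0.192 0.215]
[{"tx": 0.0002, "ty": -0.022, "tz": 0.0113, "rx": -0.0, "ry": -0.0008, "rz": 0.0032, "jaw": 0.0}, {"tx": 0.0001, "ty": -0.022, "tz": 0.0113, "rx": 0.0, "ry": -0.0008, "rz": 0.0032, "jaw": 0.0}, {"tx": 0.0001, "ty": -0.022, "tz": 0.0113, "rx": 0.0, "ry": -0.0008, "rz": 0.0032, "jaw": 0.0}]
3 rows, ends at [0.56 0.17 0.33]
[{"tx": 0.0062, "ty": -0.0028, "tz": 0.0388, "rx": -0.0349, "ry": -0.001, "rz": 0.0032, "jaw": 0.0}, {"tx": 0.0062, "ty": -0.0042, "tz": 0.0387, "rx": -0.0349, "ry": -0.001, "rz": 0.0032, "jaw": 0.0}, {"tx": 0.0062, "ty": -0.0056, "tz": 0.0385, "rx": -0.0349, "ry": -0.001, "rz": 0.0032, "jaw": 0.0}]
```

Request:
{"api": "apply_moves", "payload": {
  "motion": [
    {"tx":0,"ty":-0.002,"tz":0.007,"rx":0,"ry":0,"rz":0.002,"jaw":0.0},
    {"tx":0,"ty":-0.002,"tz":0.007,"rx":0,"ry":0,"rz":0.002,"jaw":0.0},
    {"tx":0,"ty":-0.022,"tz":0.011,"rx":0,"ry":0,"rz":0.003,"jaw":0.0},
    {"tx":0,"ty":-0.022,"tz":0.011,"rx":0,"ry":0,"rz":0.003,"jaw":0.0},
    {"tx":0,"ty":-0.022,"tz":0.011,"rx":0,"ry":0,"rz":0.003,"jaw":0.0},
    {"tx":0.006,"ty":-0.003,"tz":0.035,"rx":-0.035,"ry":0,"rz":0.003,"jaw":0.0},
    {"tx":0.006,"ty":-0.004,"tz":0.035,"rx":-0.035,"ry":0,"rz":0.003,"jaw":0.0},
    {"tx":0.006,"ty":-0.006,"tz":0.035,"rx":-0.035,"ry":0,"rz":0.003,"jaw":0.0}
  ]
}}

```text
clock: 12.22
eef_pos: [0.5523, 0.1741, 0.3176]
eef_rot: [-0.626, 0.115, -0.139, 0.758]
wrist_force: [-0.1, -1.0, -0.7]
gripper_width: 0.045
```

Run:
```python
from sim import *
o=st(); d=deck(o["eef_pos"]);print(d.round(4)); q=o["joints"]; c=np.radians
s=env.read_camera("side"); cv2.imwrite("pics/s7.png",s["pixels"]); print(env.look_for(s,"sheet")[:1],env.look_for(s,"next_mid")[:2])
D=[.56,.04,.36];E=[.55,-.1,.34]
track(q,[("D",D,ori(-.15,c(45))),("E",E,ori(-.05,c(70))),("F",place(VI,(-.012,0,.23))[0],ori(VI[2],c(90)))])
p=plan(D,ori(-.15,c(45)),0,step=.03,stp=.06)
p=plan(E,ori(-.05,c(70)),0,step=.03,stp=.06,start=p)
```

```text
t 12.22 pos [0.5523 0.1741 0.3176] pitch 0.363 yaw -0.19 x [-0.189 -0.982  0.001] J [ 0.21  0.36 -1.28  2.36  1.79  1.35 -2.37] F [-0.1 -1.  -0.7] w 0.045
[-0.084  -0.0223  0.1724]
[{'location': [202.4, 292.2], 'score': 0.55}] [{'location': [250.6, 266.6], 'score': 0.82}, {'location': [212.3, 320.2], 'score': 0.68}]
D 5 [ 0.33 -0.16 -0.65  2.21  0.65  0.43 -1.01] maxstep 0.43 err 0.0014
E 5 [ 0.33 -0.   -0.26  1.95 -0.01  0.85  0.03] maxstep 0.33 err 0.0009
F 5 [ 0.4   0.33 -0.21  1.76  0.08  1.06  0.28] maxstep 0.07 err 0.0001
8 rows, ends at [0.56 0.04 0.36]
[{"tx": 0.0161, "ty": 0.002, "tz": 0.0061, "rx": -0.0537, "ry": -0.0033, "rz": 0.0047, "jaw": 0.0}, {"tx": 0.0161, "ty": 0.0016, "tz": 0.0061, "rx": -0.0537, "ry": -0.0033, "rz": 0.0047, "jaw": 0.0}, {"tx": 0.0161, "ty": 0.0012, "tz": 0.0061, "rx": -0.0537, "ry": -0.0033, "rz": 0.0047, "jaw": 0.0}, {"tx": 0.0162, "ty": 0.0008, "tz": 0.0062, "rx": -0.0537, "ry": -0.0033, "rz": 0.0047, "jaw": 0.0}, {"tx": 0.0162, "ty": 0.0004, "tz": 0.0061, "rx": -0.0537, "ry": -0.0033, "rz": 0.0047, "jaw": 0.0}, {"tx": 0.0162, "ty": 0.0, "tz": 0
[... 407 characters left out ...]
": 0.0175, "ty": 0.0027, "tz": -0.0008, "rx": -0.0545, "ry": -0.0106, "rz": 0.0068, "jaw": 0.0}, {"tx": 0.0175, "ty": 0.0026, "tz": -0.0009, "rx": -0.0545, "ry": -0.0106, "rz": 0.0068, "jaw": 0.0}, {"tx": 0.0175, "ty": 0.0025, "tz": -0.0009, "rx": -0.0545, "ry": -0.0106, "rz": 0.0068, "jaw": 0.0}, {"tx": 0.0175, "ty": 0.0025, "tz": -0.001, "rx": -0.0545, "ry": -0.0106, "rz": 0.0068, "jaw": 0.0}, {"tx": 0.0175, "ty": 0.0024, "tz": -0.001, "rx": -0.0545, "ry": -0.0106, "rz": 0.0068, "jaw": 0.0}, {"tx": 0.0175, "ty": 0.0023, "tz": -0.0011, "rx": -0.0545, "ry": -0.0106, "rz": 0.0068, "jaw": 0.0}, {"tx": 0.0175, "ty": 0.0023, "tz": -0.0011, "rx": -0.0545, "ry": -0.0106, "rz": 0.0068, "jaw": 0.0}]
```

Request:
{"api": "apply_moves", "payload": {
  "motion": [
    {"tx":0.016,"ty":0.002,"tz":0.006,"rx":-0.054,"ry":-0.003,"rz":0.005,"jaw":0.0},
    {"tx":0.016,"ty":0.002,"tz":0.006,"rx":-0.054,"ry":-0.003,"rz":0.005,"jaw":0.0},
    {"tx":0.016,"ty":0.001,"tz":0.006,"rx":-0.054,"ry":-0.003,"rz":0.005,"jaw":0.0},
    {"tx":0.016,"ty":0.001,"tz":0.006,"rx":-0.054,"ry":-0.003,"rz":0.005,"jaw":0.0},
    {"tx":0.016,"ty":0,"tz":0.006,"rx":-0.054,"ry":-0.003,"rz":0.005,"jaw":0.0},
    {"tx":0.016,"ty":0,"tz":0.006,"rx":-0.054,"ry":-0.003,"rz":0.005,"jaw":0.0},
    {"tx":0.016,"ty":0,"tz":0.006,"rx":-0.054,"ry":-0.003,"rz":0.005,"jaw":0.0},
    {"tx":0.016,"ty":-0.001,"tz":0.006,"rx":-0.054,"ry":-0.003,"rz":0.005,"jaw":0.0}
  ]
}}

```text
clock: 13.38
eef_pos: [0.5509, 0.0422, 0.34]
eef_rot: [-0.6, 0.262, -0.299, 0.694]
wrist_force: [-0.2, -0.6, -0.7]
gripper_width: 0.046
```

Run:
```python
from sim import *
o=st(); q=o["joints"]; c=np.radians
E=[.55,-.1,.34]
track(q,[("E",E,ori(-.05,c(70))),("F",place(VI,(-.012,0,.23))[0],ori(VI[2],c(90)))])
p=plan(E,ori(-.05,c(70)),0,step=.03,stp=.07)
```

```text
t 13.38 pos [0.5509 0.0422 0.34  ] pitch 0.817 yaw -0.143 x [-0.142 -0.99   0.004] J [ 0.53 -0.14 -0.83  2.21  0.58  0.4  -0.94] F [-0.2 -0.6 -0.7] w 0.046
E 5 [ 0.53 -0.   -0.46  1.95 -0.01  0.85  0.03] maxstep 0.32 err 0.0009
F 5 [ 0.56  0.34 -0.4   1.76  0.15  1.07  0.22] maxstep 0.07 err 0.0001
6 rows, ends at [ 0.55 -0.1   0.34]
[{"tx": 0.0235, "ty": 0.0023, "tz": 0.0023, "rx": -0.0673, "ry": -0.0129, "rz": 0.0087, "jaw": 0.0}, {"tx": 0.0235, "ty": 0.0019, "tz": 0.0021, "rx": -0.0673, "ry": -0.0129, "rz": 0.0087, "jaw": 0.0}, {"tx": 0.0236, "ty": 0.0016, "tz": 0.0019, "rx": -0.0673, "ry": -0.0129, "rz": 0.0087, "jaw": 0.0}, {"tx": 0.0236, "ty": 0.0013, "tz": 0.0017, "rx": -0.0673, "ry": -0.0129, "rz": 0.0087, "jaw": 0.0}, {"tx": 0.0236, "ty": 0.0009, "tz": 0.0015, "rx": -0.0673, "ry": -0.0129, "rz": 0.0087, "jaw": 0.0}, {"tx": 0.0237, "ty": 0.0006, "tz": 0.0013, "rx": -0.0673, "ry": -0.0129, "rz": 0.0087, "jaw": 0.0}]
```

Request:
{"api": "apply_moves", "payload": {
  "motion": [
    {"tx":0.023,"ty":0.002,"tz":0.002,"rx":-0.067,"ry":-0.013,"rz":0.009,"jaw":0.0},
    {"tx":0.023,"ty":0.002,"tz":0.002,"rx":-0.067,"ry":-0.013,"rz":0.009,"jaw":0.0},
    {"tx":0.024,"ty":0.002,"tz":0.002,"rx":-0.067,"ry":-0.013,"rz":0.009,"jaw":0.0},
    {"tx":0.024,"ty":0.001,"tz":0.002,"rx":-0.067,"ry":-0.013,"rz":0.009,"jaw":0.0},
    {"tx":0.024,"ty":0.001,"tz":0.002,"rx":-0.067,"ry":-0.013,"rz":0.009,"jaw":0.0},
    {"tx":0.024,"ty":0.001,"tz":0.001,"rx":-0.067,"ry":-0.013,"rz":0.009,"jaw":0.0}
  ]
}}

```text
clock: 14.12
eef_pos: [0.5406, -0.097, 0.3198]
eef_rot: [-0.56, 0.412, -0.43, 0.576]
wrist_force: [0.1, -0.3, -0.9]
gripper_width: 0.047
```

Run:
```python
from h import *
st()
plan(place(VI,(-.010,0,.22))[0],ori(VI[2],np.pi/2),0,step=.03,stp=.08)
```

```text
t 14.12 pos [ 0.5406 -0.097   0.3198] pitch 1.276 yaw -0.032 x [-0.032 -0.999 -0.007] J [ 0.46  0.05 -0.4   1.93  0.    0.87  0.03] F [ 0.1 -0.3 -0.9] w 0.047
5 rows, ends at [ 0.563 -0.195  0.22 ]
[{"tx": 0.0195, "ty": 0.0205, "tz": -0.0009, "rx": -0.059, "ry": -0.0295, "rz": 0.003, "jaw": 0.0}, {"tx": 0.0196, "ty": 0.0204, "tz": -0.0003, "rx": -0.059, "ry": -0.0295, "rz": 0.003, "jaw": 0.0}, {"tx": 0.0196, "ty": 0.0204, "tz": 0.0004, "rx": -0.059, "ry": -0.0295, "rz": 0.003, "jaw": 0.0}, {"tx": 0.0197, "ty": 0.0203, "tz": 0.001, "rx": -0.059, "ry": -0.0295, "rz": 0.003, "jaw": 0.0}, {"tx": 0.0198, "ty": 0.0201, "tz": 0.0016, "rx": -0.059, "ry": -0.0295, "rz": 0.003, "jaw": 0.0}]
```

Request:
{"api": "apply_moves", "payload": {
  "motion": [
    {"tx":0.02,"ty":0.02,"tz":-0.001,"rx":-0.059,"ry":-0.03,"rz":0.003,"jaw":0.0},
    {"tx":0.02,"ty":0.02,"tz":0,"rx":-0.059,"ry":-0.03,"rz":0.003,"jaw":0.0},
    {"tx":0.02,"ty":0.02,"tz":0,"rx":-0.059,"ry":-0.03,"rz":0.003,"jaw":0.0},
    {"tx":0.02,"ty":0.02,"tz":0.001,"rx":-0.059,"ry":-0.03,"rz":0.003,"jaw":0.0},
    {"tx":0.02,"ty":0.02,"tz":0.002,"rx":-0.059,"ry":-0.03,"rz":0.003,"jaw":0.0},
    {"tx":0,"ty":0,"tz":0,"rx":0,"ry":0,"rz":0,"jaw":0.0}
  ]
}}

```text
clock: 14.88
eef_pos: [0.5527, -0.1926, 0.2002]
eef_rot: [-0.52, 0.542, -0.482, 0.45]
wrist_force: [-0.6, 0.2, -0.7]
gripper_width: 0.044
```

Run:
```python
from h import *
st()
plan(place(VI,(-.010,0,.165))[0],ori(VI[2],np.pi/2),0,step=.03,stp=.08)
s=env.read_camera("side")["pixels"];a=env.read_camera("top")["pixels"];cv2.imwrite("pics/s8.png",s);cv2.imwrite("pics/t8.png",a)
```

```text
t 14.88 pos [ 0.5527 -0.1926  0.2002] pitch 1.516 yaw -6.153 x [ 0.13  -0.991 -0.013] J [ 0.48  0.4  -0.33  1.74  0.15  1.08  0.23] F [-0.6  0.2 -0.7] w 0.044
2 rows, ends at [ 0.563 -0.195  0.165]
[{"tx": 0.0019, "ty": 0.0173, "tz": 0.0058, "rx": 0.0264, "ry": 0.0078, "rz": -0.0065, "jaw": 0.0}, {"tx": 0.0018, "ty": 0.0174, "tz": 0.0054, "rx": 0.0264, "ry": 0.0078, "rz": -0.0065, "jaw": 0.0}]
```

Request:
{"api": "apply_moves", "payload": {
  "motion": [
    {"tx":0.002,"ty":0.01,"tz":0.006,"rx":0.026,"ry":0.008,"rz":-0.006,"jaw":0.0},
    {"tx":0.002,"ty":0.01,"tz":0.005,"rx":0.026,"ry":0.008,"rz":-0.006,"jaw":0.0},
    {"tx":0,"ty":0,"tz":0,"rx":0,"ry":0,"rz":0,"jaw":0.0}
  ]
}}

```text
clock: 15.35
eef_pos: [0.5638, -0.1893, 0.1838]
eef_rot: [0.531, -0.527, 0.468, -0.471]
wrist_force: [-0.5, 0.2, -1.6]
gripper_width: 0.042
```

Run:
```python
from h import *
o=st(); M=rot(o["eef_rot"]).as_matrix(); p=o["eef_pos"]
s=env.read_camera("side")["pixels"];a=env.read_camera("top")["pixels"]
plan(place(VI,(-.010,0,.165))[0],ori(VI[2],np.pi/2),0,n=1)
def ov(cam,im,x0,y0,w,h,f):
    im=cv2.resize(im[y0:y0+h,x0:x0+w],None,fx=f,fy=f,interpolation=cv2.INTER_CUBIC)
    J=.011
    for L in ([(0,.05,.088),(0,-.05,.088)],[(-.034+J,.048,.089),(-.034+J,-.048,.089)],[(0,.05,.04),(0,-.05,.04)]):
        cv2.polylines(im,[(((proj(cam,place(VI,L))-[x0,y0]+.5)*f)).astype(int).reshape(-1,1,2)],False,(255,0,255),1)
    S=[p+M@np.array(v) for v in ((-.06,-.02,0),(.06,-.02,0),(.06,.06,0),(-.06,.06,0),(-.06,-.02,0))]
    cv2.polylines(im,[(((proj(cam,S)-[x0,y0]+.5)*f)).astype(int).reshape(-1,1,2)],False,(0,255,0),1); return im
A=ov("side",s,290,150,80,75,5.5);B=ov("top",a,345,175,60,75,5.5)
cv2.imwrite("pics/d9.png",np.hstack([A,B])); print(A.shape,B.shape)
```

```text
t 15.35 pos [ 0.5638 -0.1893  0.1838] pitch 1.564 yaw -6.164 x [ 0.119 -0.993  0.   ] J [ 0.48  0.4  -0.33  1.78  0.15  0.98  0.21] F [-0.5  0.2 -1.6] w 0.042
1 rows, ends at [ 0.563 -0.195  0.165]
[{"tx": 0.0048, "ty": 0.0195, "tz": -0.0025, "rx": -0.0078, "ry": 0.0042, "rz": 0.0007, "jaw": 0.0}]
(412, 440, 3) (412, 330, 3)
```

View pics/d9.png

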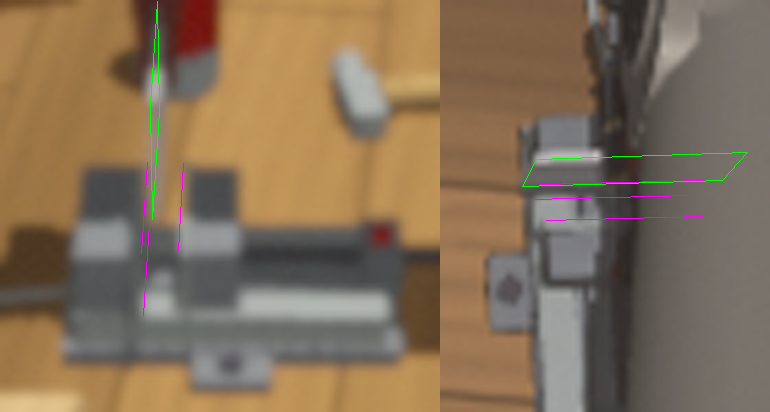

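Request:
{"api": "apply_moves", "payload": {
  "motion": [
    {"tx":0.005,"ty":0.015,"tz":-0.002,"rx":-0.007,"ry":0.004,"rz":0,"jaw":0.0},
    {"tx":0,"ty":0,"tz":0,"rx":0,"ry":0,"rz":0,"jaw":0.0}
  ]
}}

```text
clock: 15.7
eef_pos: [0.5633, -0.195, 0.1695]
eef_rot: [-0.528, 0.528, -0.47, 0.471]
wrist_force: [-0.8, -0.0, -1.9]
gripper_width: 0.045
```

```bash
cat >> h.py <<'E'
def vl(p):
    d=np.array(p)-[VI[0],VI[1],.04]; cs,sn=np.cos(VI[2]),np.sin(VI[2]); return np.array([cs*d[0]+sn*d[1],-sn*d[0]+cs*d[1],d[2]]).round(4)
E
python3 - <<'E'
from h import *
o=st(); print(vl(o["eef_pos"])); plan(place(VI,(-.011,0,.12))[0],ori(VI[2],np.pi/2),0,n=4)
E
```

```text
t 15.7 pos [ 0.5633 -0.195   0.1695] pitch 1.569 yaw -6.168 x [ 0.115 -0.993  0.001] J [ 0.48  0.42 -0.32  1.79  0.16  0.96  0.2 ] F [-0.8 -0.  -1.9] w 0.045
[-0.0096 -0.0004  0.1295]
4 rows, ends at [ 0.562 -0.195  0.12 ]
[{"tx": -0.0001, "ty": 0.0124, "tz": -0.0004, "rx": -0.0002, "ry": 0.0001, "rz": 0.0003, "jaw": 0.0}, {"tx": -0.0001, "ty": 0.0124, "tz": -0.0004, "rx": -0.0002, "ry": 0.0001, "rz": 0.0003, "jaw": 0.0}, {"tx": -0.0001, "ty": 0.0124, "tz": -0.0003, "rx": -0.0002, "ry": 0.0001, "rz": 0.0003, "jaw": 0.0}, {"tx": -0.0001, "ty": 0.0124, "tz": -0.0003, "rx": -0.0002, "ry": 0.0001, "rz": 0.0003, "jaw": 0.0}]
```

Request:
{"api": "apply_moves", "payload": {
  "motion": [
    {"tx":0,"ty":0.012,"tz":0,"rx":0,"ry":0,"rz":0,"jaw":0.0},
    {"tx":0,"ty":0.009,"tz":0,"rx":0,"ry":0,"rz":0,"jaw":0.0}
  ]
}}

```text
clock: 15.95
eef_pos: [0.5638, -0.1952, 0.1478]
eef_rot: [0.528, -0.528, 0.47, -0.471]
wrist_force: [0.1, -0.8, -1.4]
gripper_width: 0.044
```

Request:
{"api": "apply_moves", "payload": {
  "motion": [
    {"tx":0,"ty":0.004,"tz":0,"rx":0,"ry":0,"rz":0,"jaw":0.0},
    {"tx":0,"ty":0.004,"tz":0,"rx":0,"ry":0,"rz":0,"jaw":0.0}
  ]
}}

```text
clock: 16.2
eef_pos: [0.5634, -0.195, 0.1384]
eef_rot: [-0.528, 0.528, -0.47, 0.471]
wrist_force: [-0.3, -0.6, -1.0]
gripper_width: 0.044
```

Request:
{"api": "apply_moves", "payload": {
  "motion": [
    {"tx":0,"ty":0.006,"tz":0,"rx":0,"ry":0,"rz":0,"jaw":0.0},
    {"tx":0,"ty":0.006,"tz":0,"rx":0,"ry":0,"rz":0,"jaw":0.0}
  ]
}}

```text
clock: 16.45
eef_pos: [0.5637, -0.1951, 0.1259]
eef_rot: [0.528, -0.528, 0.47, -0.471]
wrist_force: [-0.4, -0.3, -1.7]
gripper_width: 0.043
```

Bottom edge is below the jaw tops with no contact, so it is inside the gap. Continue to the bed.

Request:
{"api": "apply_moves", "payload": {
  "motion": [
    {"tx":0,"ty":0.01,"tz":-0.001,"rx":0,"ry":0,"rz":0,"jaw":0.0},
    {"tx":0,"ty":0.006,"tz":0,"rx":0,"ry":0,"rz":0,"jaw":0.0}
  ]
}}

```text
clock: 16.7
eef_pos: [0.5626, -0.1952, 0.1087]
eef_rot: [0.528, -0.528, 0.47, -0.471]
wrist_force: [-0.6, 0.2, -0.7]
gripper_width: 0.043
```

Request:
{"api": "apply_moves", "payload": {
  "motion": [
    {"tx":0,"ty":0.003,"tz":0,"rx":0,"ry":0,"rz":0,"jaw":0.0}
  ]
}}

```text
clock: 16.82
eef_pos: [0.5624, -0.1951, 0.1052]
eef_rot: [-0.528, 0.528, -0.47, 0.471]
wrist_force: [-0.5, 0.8, -1.4]
gripper_width: 0.047
```

Request:
{"api": "apply_moves", "payload": {
  "motion": [
    {"tx":0,"ty":0.003,"tz":0,"rx":0,"ry":0,"rz":0,"jaw":0.0}
  ]
}}

```text
clock: 16.95
eef_pos: [0.5625, -0.1952, 0.102]
eef_rot: [-0.528, 0.528, -0.47, 0.471]
wrist_force: [0.4, 0.1, -0.8]
gripper_width: 0.048
```

Request:
{"api": "apply_moves", "payload": {
  "motion": [
    {"tx":0,"ty":0.002,"tz":0,"rx":0,"ry":0,"rz":0,"jaw":0.0}
  ]
}}

```text
clock: 17.08
eef_pos: [0.5626, -0.1952, 0.0999]
eef_rot: [-0.528, 0.528, -0.47, 0.471]
wrist_force: [0.7, -0.6, -2.4]
gripper_width: 0.043
```

Request:
{"api": "apply_moves", "payload": {
  "motion": [
    {"tx":0,"ty":0.0015,"tz":0,"rx":0,"ry":0,"rz":0,"jaw":0.0}
  ]
}}

```text
clock: 17.2
eef_pos: [0.5626, -0.1952, 0.0984]
eef_rot: [0.528, -0.528, 0.47, -0.471]
wrist_force: [-0.3, 0.7, 1.1]
gripper_width: 0.044
```

Request:
{"api": "apply_moves", "payload": {
  "motion": [
    {"tx":0,"ty":0.0015,"tz":0,"rx":0,"ry":0,"rz":0,"jaw":0.0}
  ]
}}

```text
clock: 17.32
eef_pos: [0.5631, -0.1948, 0.098]
eef_rot: [0.528, -0.528, 0.47, -0.471]
wrist_force: [-4.1, 3.5, 14.6]
gripper_width: 0.046
```

Request:
{"api": "apply_moves", "payload": {
  "motion": [
    {"tx":0,"ty":0.0015,"tz":0,"rx":0,"ry":0,"rz":0,"jaw":0.0}
  ]
}}

```text
clock: 17.45
eef_pos: [0.5632, -0.1947, 0.098]
eef_rot: [0.528, -0.528, 0.47, -0.471]
wrist_force: [-5.5, 1.5, 12.4]
gripper_width: 0.042
```

Request:
{"api": "apply_moves", "payload": {
  "motion": [
    {"tx":0,"ty":-0.002,"tz":0,"rx":0,"ry":0,"rz":0,"jaw":0.0},
    {"tx":0,"ty":0,"tz":0.003,"rx":-0.04,"ry":0,"rz":0,"jaw":0.0},
    {"tx":0,"ty":0,"tz":0.003,"rx":-0.04,"ry":0,"rz":0,"jaw":0.0},
    {"tx":0,"ty":0,"tz":0,"rx":0,"ry":0,"rz":0,"jaw":0.0}
  ]
}}

```text
clock: 17.95
eef_pos: [0.5697, -0.1944, 0.1007]
eef_rot: [-0.506, 0.549, -0.488, 0.452]
wrist_force: [-0.7, 0.3, -1.5]
gripper_width: 0.045
```

Run:
```python
from h import *
o=st(); print(vl(o["eef_pos"]))
```

```text
t 17.95 pos [ 0.5697 -0.1944  0.1007] pitch 1.492 yaw -6.168 x [ 0.115 -0.993  0.002] J [ 0.42  0.55 -0.29  1.77  0.22  0.93  0.15] F [-0.7  0.3 -1.5] w 0.045
[-0.0032 -0.0005  0.0607]
```

Request:
{"api": "apply_moves", "payload": {
  "motion": [
    {"tx":0,"ty":0.0015,"tz":0,"rx":0,"ry":0,"rz":0,"jaw":0.0}
  ]
}}

```text
clock: 18.08
eef_pos: [0.5694, -0.1945, 0.099]
eef_rot: [-0.506, 0.549, -0.488, 0.452]
wrist_force: [0.1, -0.2, -0.5]
gripper_width: 0.043
```

Request:
{"api": "apply_moves", "payload": {
  "motion": [
    {"tx":0,"ty":0.0015,"tz":0,"rx":0,"ry":0,"rz":0,"jaw":0.0}
  ]
}}

```text
clock: 18.2
eef_pos: [0.5694, -0.1943, 0.0979]
eef_rot: [-0.507, 0.548, -0.488, 0.453]
wrist_force: [-0.6, 1.7, 9.1]
gripper_width: 0.046
```

Request:
{"api": "apply_moves", "payload": {
  "motion": [
    {"tx":0,"ty":0.0005,"tz":0,"rx":0,"ry":0,"rz":0,"jaw":0.008},
    {"tx":0,"ty":0,"tz":0,"rx":0,"ry":0,"rz":0,"jaw":0.014},
    {"tx":0,"ty":0,"tz":0,"rx":0,"ry":0,"rz":0,"jaw":0.02},
    {"tx":0,"ty":0,"tz":0,"rx":0,"ry":0,"rz":0,"jaw":0.03},
    {"tx":0,"ty":0,"tz":0,"rx":0,"ry":0,"rz":0,"jaw":0.03}
  ]
}}

```text
clock: 18.82
eef_pos: [0.5687, -0.195, 0.0976]
eef_rot: [-0.506, 0.548, -0.488, 0.453]
wrist_force: [-0.1, 0.3, -0.7]
gripper_width: 0.338
```

Run:
```python
from h import *
o=st(); print(vl(o["eef_pos"]))
plan(o["eef_pos"]+np.array([0,0,.08]),ori(VI[2],np.pi/2),.03,step=.03)
```

```text
t 18.82 pos [ 0.5687 -0.195   0.0976] pitch 1.494 yaw -6.169 x [ 0.114 -0.994  0.003] J [ 0.42  0.55 -0.29  1.77  0.22  0.92  0.15] F [-0.1  0.3 -0.7] w 0.338
[-0.0042 -0.001   0.0576]
3 rows, ends at [ 0.569 -0.195  0.178]
[{"tx": 0.0001, "ty": -0.0266, "tz": -0.002, "rx": 0.0255, "ry": -0.0005, "rz": 0.001, "jaw": 0.03}, {"tx": 0.0001, "ty": -0.0266, "tz": -0.0014, "rx": 0.0255, "ry": -0.0005, "rz": 0.001, "jaw": 0.03}, {"tx": 0.0, "ty": -0.0267, "tz": -0.0007, "rx": 0.0255, "ry": -0.0005, "rz": 0.001, "jaw": 0.03}]
```

Request:
{"api": "apply_moves", "payload": {
  "motion": [
    {"tx":0,"ty":-0.02,"tz":0,"rx":0,"ry":0,"rz":0,"jaw":0.03},
    {"tx":0,"ty":-0.03,"tz":-0.001,"rx":0.02,"ry":0,"rz":0,"jaw":0.03},
    {"tx":0,"ty":-0.03,"tz":-0.001,"rx":0.03,"ry":0,"rz":0,"jaw":0.0},
    {"tx":0,"ty":-0.01,"tz":-0.03,"rx":0.03,"ry":0,"rz":0,"jaw":0.0},
    {"tx":0,"ty":0,"tz":-0.03,"rx":0,"ry":0,"rz":0,"jaw":0.0},
    {"tx":0,"ty":0,"tz":-0.03,"rx":0,"ry":0,"rz":0,"jaw":0.0},
    {"tx":0,"ty":0,"tz":0,"rx":0,"ry":0,"rz":0,"jaw":0.0}
  ]
}}

```text
clock: 19.7
eef_pos: [0.481, -0.2047, 0.1906]
eef_rot: [0.529, -0.527, 0.468, -0.473]
wrist_force: [1.8, 0.5, -0.5]
gripper_width: 0.004
```

Run:
```python
from h import *
o=st(); print(vl(o["eef_pos"]))
s=env.read_camera("side")["pixels"];cv2.imwrite("pics/s10.png",s)
s0=cv2.imread("pics/side0.png")
# where the blank should show: columns in bands just above jaw tops
for y in (.055,.0,-.055):
    for x in (-.004,.0): print(y,x,proj("side",place(VI,[(x,y,.118),(x,y,.10)])).round(1).tolist())
p=plan(place(VI,(-.088,0,.13))[0],ori(VI[2],np.pi/2),0,step=.03)
plan(place(VI,(-.088,0,.071))[0],ori(VI[2],np.pi/2),0,step=.02,start=p)
d=np.abs(s.astype(int)-s0).sum(2)
print(d[165:190,305:335:2])
```

```text
t 19.7 pos [ 0.481  -0.2047  0.1906] pitch 1.564 yaw -6.169 x [ 0.114 -0.993  0.003] J [ 0.56  0.28 -0.33  1.94  0.11  0.93  0.29] F [ 1.8  0.5 -0.5] w 0.004
[-0.0924 -0.0005  0.1506]
0.055 -0.004 [[316.1, 189.1], [316.2, 193.6]]
0.055 0.0 [[314.9, 189.1], [315.0, 193.6]]
0.0 -0.004 [[316.7, 179.9], [316.9, 184.2]]
0.0 0.0 [[315.6, 179.9], [315.7, 184.2]]
-0.055 -0.004 [[317.4, 171.2], [317.5, 175.5]]
-0.055 0.0 [[316.2, 171.2], [316.3, 175.5]]
3 rows, ends at [ 0.485 -0.204  0.13 ]
[{"tx": -0.0002, "ty": 0.0203, "tz": 0.0008, "rx": -0.0025, "ry": 0.0001, "rz": 0.0011, "jaw": 0.0}, {"tx": -0.0002, "ty": 0.0203, "tz": 0.0008, "rx": -0.0025, "ry": 0.0001, "rz": 0.0011, "jaw": 0.0}, {"tx": -0.0001, "ty": 0.0203, "tz": 0.0009, "rx": -0.0025, "ry": 0.0001, "rz": 0.0011, "jaw": 0.0}]
3 rows, ends at [ 0.485 -0.204  0.071]
[{"tx": 0.0, "ty": 0.0197, "tz": 0.0, "rx": 0.0, "ry": 0.0, "rz": 0.0, "jaw": 0.0}, {"tx": 0.0, "ty": 0.0197, "tz": 0.0, "rx": 0.0, "ry": 0.0, "rz": 0.0, "jaw": 0.0}, {"tx": 0.0, "ty": 0.0197, "tz": 0.0, "rx": 0.0, "ry": 0.0, "rz": 0.0, "jaw": 0.0}]
[[  2   4   1   5   2 
[... 853 characters left out ...]
2   3]
 [  3   2  21  64  68  88  81  16   0  76  82  51  48  46  19]
 [  0   0  52 141 136 131  78  24  12 120 148 117 118 115  47]
 [  2   2  86 200 160 109  78  31  12 129 205 193 193 195  82]
 [  2   2 104 225 106  34  79  40   5 127 223 229 229 226  94]
 [  3   0 107 225  45  31  76  48  10 129 220 231 239 229  93]
 [  0   2 107 223  26  49  77  57   9 135 222 234 236 228  94]
 [  0   5 105 223  12  43  72  64  10 139 225 235 238 228  93]
 [  1   3 102 216  12  43  64  71   9 138 217 233 238 230  98]
 [  0   3  90 179  10  40  57  74   8 117 183 214 234 227  93]
 [  1   4  55 106   7  39  58  76  16  70 106 153 190 193  84]
 [  0   2  17  38   9  27  50  70  31  23  32  72 106 105  64]]
```

Request:
{"api": "apply_moves", "payload": {
  "motion": [
    {"tx":0,"ty":0.02,"tz":0.001,"rx":-0.003,"ry":0,"rz":0.001,"jaw":0.0},
    {"tx":0,"ty":0.02,"tz":0.001,"rx":-0.003,"ry":0,"rz":0.001,"jaw":0.0},
    {"tx":0,"ty":0.02,"tz":0.001,"rx":0,"ry":0,"rz":0.001,"jaw":0.0},
    {"tx":0,"ty":0.015,"tz":0,"rx":0,"ry":0,"rz":0,"jaw":0.0},
    {"tx":0,"ty":0,"tz":0,"rx":0,"ry":0,"rz":0,"jaw":0.0}
  ]
}}

```text
clock: 20.38
eef_pos: [0.4934, -0.2024, 0.1145]
eef_rot: [0.531, -0.527, 0.467, -0.471]
wrist_force: [-0.7, -0.2, 0.2]
gripper_width: 0.004
```

Request:
{"api": "apply_moves", "payload": {
  "motion": [
    {"tx":0,"ty":0.015,"tz":0,"rx":0,"ry":0,"rz":0,"jaw":0.0},
    {"tx":0,"ty":0.012,"tz":0,"rx":0,"ry":0,"rz":0,"jaw":0.0},
    {"tx":0,"ty":0.012,"tz":0,"rx":0,"ry":0,"rz":0,"jaw":0.0},
    {"tx":0,"ty":0,"tz":0,"rx":0,"ry":0,"rz":0,"jaw":0.0}
  ]
}}

```text
clock: 20.88
eef_pos: [0.4948, -0.2025, 0.0737]
eef_rot: [0.531, -0.527, 0.467, -0.472]
wrist_force: [-0.4, -0.3, 0.9]
gripper_width: 0.005
```

Run:
```python
from h import *
o=st(); print(vl(o["eef_pos"]))
```

```text
t 20.88 pos [ 0.4948 -0.2025  0.0737] pitch 1.561 yaw -6.164 x [ 0.119 -0.993  0.001] J [ 0.51  0.46 -0.3   2.    0.2   0.7   0.21] F [-0.4 -0.3  0.9] w 0.005
[-0.0785  0.      0.0337]
```

Request:
{"api": "apply_moves", "payload": {
  "motion": [
    {"tx":0,"ty":0,"tz":0.004,"rx":0,"ry":0,"rz":0,"jaw":0.0},
    {"tx":0,"ty":0,"tz":0.004,"rx":0,"ry":0,"rz":0,"jaw":0.0}
  ]
}}

```text
clock: 21.12
eef_pos: [0.5034, -0.2017, 0.0742]
eef_rot: [0.531, -0.526, 0.467, -0.472]
wrist_force: [-0.2, 0.0, 0.8]
gripper_width: 0.007
```

Request:
{"api": "apply_moves", "payload": {
  "motion": [
    {"tx":0,"ty":0,"tz":0.004,"rx":0,"ry":0,"rz":0,"jaw":0.0},
    {"tx":0,"ty":0,"tz":0.004,"rx":0,"ry":0,"rz":0,"jaw":0.0}
  ]
}}

```text
clock: 21.38
eef_pos: [0.51, -0.201, 0.0745]
eef_rot: [0.53, -0.527, 0.468, -0.471]
wrist_force: [-5.0, 0.3, 3.3]
gripper_width: 0.002
```

Request:
{"api": "apply_moves", "payload": {
  "motion": [
    {"tx":0,"ty":0,"tz":0.003,"rx":0,"ry":0,"rz":0,"jaw":0.0},
    {"tx":0,"ty":0,"tz":0.003,"rx":0,"ry":0,"rz":0,"jaw":0.0}
  ]
}}

```text
clock: 21.62
eef_pos: [0.5138, -0.2006, 0.0744]
eef_rot: [0.529, -0.528, 0.469, -0.47]
wrist_force: [-6.0, -0.3, 4.1]
gripper_width: 0.002
```

Run:
```python
from h import *
o=st(); print(vl(o["eef_pos"]))
```

```text
t 21.62 pos [ 0.5138 -0.2006  0.0744] pitch 1.569 yaw -6.166 x [ 0.117 -0.993  0.001] J [ 0.49  0.48 -0.29  1.96  0.2   0.73  0.19] F [-6.  -0.3  4.1] w 0.002
[-0.0594 -0.0003  0.0344]
```

Request:
{"api": "apply_moves", "payload": {
  "motion": [
    {"tx":0,"ty":0,"tz":0.003,"rx":0,"ry":0,"rz":0,"jaw":0.0},
    {"tx":0,"ty":0,"tz":0.003,"rx":0,"ry":0,"rz":0,"jaw":0.0},
    {"tx":0,"ty":0,"tz":0.003,"rx":0,"ry":0,"rz":0,"jaw":0.0}
  ]
}}

```text
clock: 22.0
eef_pos: [0.5193, -0.1999, 0.0743]
eef_rot: [-0.526, 0.53, -0.471, 0.469]
wrist_force: [-5.9, 0.5, 4.2]
gripper_width: 0.008
```

Request:
{"api": "apply_moves", "payload": {
  "motion": [
    {"tx":0,"ty":0,"tz":0.003,"rx":0,"ry":0,"rz":0,"jaw":0.0},
    {"tx":0,"ty":0,"tz":0.003,"rx":0,"ry":0,"rz":0,"jaw":0.0}
  ]
}}

```text
clock: 22.25
eef_pos: [0.5226, -0.1996, 0.0741]
eef_rot: [-0.525, 0.531, -0.473, 0.467]
wrist_force: [-6.1, -1.0, 4.7]
gripper_width: 0.008
```

Request:
{"api": "apply_moves", "payload": {
  "motion": [
    {"tx":0,"ty":0,"tz":0.003,"rx":0,"ry":0,"rz":0,"jaw":0.0}
  ]
}}

```text
clock: 22.38
eef_pos: [0.5243, -0.1994, 0.0741]
eef_rot: [-0.524, 0.532, -0.474, 0.467]
wrist_force: [-5.4, -0.2, 4.8]
gripper_width: 0.004
```

Request:
{"api": "apply_moves", "payload": {
  "motion": [
    {"tx":0,"ty":0,"tz":0.003,"rx":0,"ry":0,"rz":0,"jaw":0.0}
  ]
}}

```text
clock: 22.5
eef_pos: [0.526, -0.1992, 0.074]
eef_rot: [-0.523, 0.533, -0.475, 0.466]
wrist_force: [-5.2, -0.5, 5.0]
gripper_width: 0.003
```

Run:
```python
from h import *
o=st(); print(vl(o["eef_pos"]))
```

```text
t 22.5 pos [ 0.526  -0.1992  0.074 ] pitch 1.553 yaw -6.168 x [ 0.115 -0.993 -0.   ] J [ 0.47  0.5  -0.29  1.92  0.21  0.76  0.18] F [-5.2 -0.5  5. ] w 0.003
[-0.0471 -0.0003  0.034 ]
```

Request:
{"api": "apply_moves", "payload": {
  "motion": [
    {"tx":0,"ty":0,"tz":0.0035,"rx":0,"ry":0,"rz":0,"jaw":0.0},
    {"tx":0,"ty":0,"tz":0.0035,"rx":0,"ry":0,"rz":0,"jaw":0.0}
  ]
}}

```text
clock: 22.75
eef_pos: [0.5264, -0.1994, 0.0734]
eef_rot: [-0.519, 0.535, -0.479, 0.463]
wrist_force: [-12.3, 0.1, 8.9]
gripper_width: 0.004
```

Request:
{"api": "apply_moves", "payload": {
  "motion": [
    {"tx":0,"ty":0,"tz":0.0035,"rx":0,"ry":0,"rz":0,"jaw":0.0}
  ]
}}

```text
clock: 22.88
eef_pos: [0.5262, -0.1995, 0.0731]
eef_rot: [-0.517, 0.537, -0.481, 0.461]
wrist_force: [-11.8, -0.8, 9.1]
gripper_width: 0.003
```

Request:
{"api": "apply_moves", "payload": {
  "motion": [
    {"tx":0,"ty":0,"tz":0.0035,"rx":0,"ry":0,"rz":0,"jaw":0.0}
  ]
}}

```text
clock: 23.0
eef_pos: [0.5261, -0.1996, 0.0727]
eef_rot: [-0.515, 0.539, -0.483, 0.46]
wrist_force: [-12.1, 0.7, 9.5]
gripper_width: 0.004
```

Request:
{"api": "apply_moves", "payload": {
  "motion": [
    {"tx":0,"ty":0,"tz":0.0035,"rx":0,"ry":0,"rz":0,"jaw":0.0}
  ]
}}

```text
clock: 23.12
eef_pos: [0.526, -0.1998, 0.0724]
eef_rot: [-0.513, 0.54, -0.485, 0.458]
wrist_force: [-11.3, -0.6, 9.6]
gripper_width: 0.007
```

Run:
```python
from h import *
o=st(); print(vl(o["eef_pos"]))
```

```text
t 23.12 pos [ 0.526  -0.1998  0.0724] pitch 1.517 yaw -6.173 x [ 0.11  -0.994 -0.003] J [ 0.46  0.52 -0.28  1.89  0.21  0.81  0.17] F [-11.3  -0.6   9.6] w 0.007
[-0.0472 -0.0009  0.0324]
```

Request:
{"api": "apply_moves", "payload": {
  "motion": [
    {"tx":0,"ty":0,"tz":0.006,"rx":0.03,"ry":0,"rz":0,"jaw":0.0},
    {"tx":0,"ty":0,"tz":0.007,"rx":0.02,"ry":0,"rz":0,"jaw":0.0}
  ]
}}

```text
clock: 23.38
eef_pos: [0.5264, -0.2002, 0.0707]
eef_rot: [-0.52, 0.532, -0.481, 0.465]
wrist_force: [-20.7, -1.1, 14.8]
gripper_width: 0.004
```

Request:
{"api": "apply_moves", "payload": {
  "motion": [
    {"tx":0,"ty":0,"tz":0.008,"rx":0.02,"ry":0,"rz":0,"jaw":0.0},
    {"tx":0,"ty":0,"tz":0.008,"rx":0.02,"ry":0,"rz":0,"jaw":0.0}
  ]
}}

```text
clock: 23.62
eef_pos: [0.5266, -0.2009, 0.0684]
eef_rot: [-0.522, 0.528, -0.48, 0.467]
wrist_force: [-21.8, -2.1, 16.8]
gripper_width: 0.004
```

Run:
```python
from h import *
o=st(); print(vl(o["eef_pos"]))
```

```text
t 23.62 pos [ 0.5266 -0.2009  0.0684] pitch 1.551 yaw -6.181 x [ 0.102 -0.995 -0.007] J [ 0.48  0.52 -0.29  1.92  0.2   0.76  0.18] F [-21.8  -2.1  16.8] w 0.004
[-0.0467 -0.0021  0.0284]
```

Request:
{"api": "apply_moves", "payload": {
  "motion": [
    {"tx":0,"ty":0,"tz":-0.008,"rx":0,"ry":0,"rz":0,"jaw":0.0},
    {"tx":0,"ty":-0.003,"tz":-0.01,"rx":0,"ry":0,"rz":0,"jaw":0.0},
    {"tx":0,"ty":-0.02,"tz":0,"rx":0,"ry":0,"rz":0,"jaw":0.0},
    {"tx":0,"ty":-0.03,"tz":0,"rx":0,"ry":0,"rz":0,"jaw":0.0},
    {"tx":0,"ty":-0.04,"tz":0,"rx":0,"ry":0,"rz":0,"jaw":0.0},
    {"tx":0,"ty":-0.04,"tz":-0.03,"rx":0,"ry":0,"rz":0,"jaw":0.0},
    {"tx":0,"ty":-0.03,"tz":-0.04,"rx":0,"ry":0,"rz":0,"jaw":0.0},
    {"tx":0,"ty":0,"tz":0,"rx":0,"ry":0,"rz":0,"jaw":0.0}
  ]
}}

```text
clock: 24.62
eef_pos: [0.4436, -0.2107, 0.2404]
eef_rot: [-0.525, 0.526, -0.476, 0.471]
wrist_force: [0.3, -0.8, -0.7]
gripper_width: 0.004
```

Run:
```python
from h import *
o=st(); print(vl(o["eef_pos"]))
s=env.read_camera("side");a=env.read_camera("top")
for c,p in (("side",s),("top",a)):
    for t in ("sheet","vise_jaw","next_mid","screw_jar","bit_tin","tape_roll","spray_can"): print(c,t,[(np.round(x["location"],0).tolist(),round(x["score"],2)) for x in env.look_for(p,t)[:2]]) if c=="side" else 0
f=lambda i,y,x,h,w,k:cv2.resize(i[y:y+h,x:x+w],None,fx=k,fy=k,interpolation=cv2.INTER_CUBIC)
s=s["pixels"].copy();a=a["pixels"]
A=f(s,155,235,120,140,3.3);B=f(s,160,290,60,80,5);C=f(a,180,335,60,80,4)
H=max(A.shape[0],B.shape[0]+C.shape[0]);W=max(B.shape[1],C.shape[1])
im=np.zeros((H,A.shape[1]+W,3),np.uint8); im[:A.shape[0],:A.shape[1]]=A; im[:B.shape[0],A.shape[1]:A.shape[1]+B.shape[1]]=B; im[B.shape[0]:B.shape[0]+C.shape[0],A.shape[1]:A.shape[1]+C.shape[1]]=C
im=im[:600,:];k=min(1,800/im.shape[1]); cv2.imwrite("pics/end.png",cv2.resize(im,None,fx=k,fy=k))
for y in (.06,-.06): print(proj("side",place(VI,[(-.002,y,.12),(-.002,y,.09)])).round(1).tolist())
d=np.abs(s.astype(int)-cv2.imread("pics/side0.png")).sum(2); print(d[166:188,308:326])
```

```text
t 24.62 pos [ 0.4436 -0.2107  0.2404] pitch 1.563 yaw -6.178 x [ 0.105 -0.994 -0.004] J [ 0.61  0.18 -0.33  1.94  0.07  1.04  0.36] F [ 0.3 -0.8 -0.7] w 0.004
[-0.1303 -0.0022  0.2004]
side sheet [([186.0, 318.0], 0.62)]
side vise_jaw [([196.0, 327.0], 0.64)]
side next_mid [([252.0, 267.0], 0.89), ([194.0, 325.0], 0.39)]
side screw_jar [([213.0, 225.0], 0.93)]
side bit_tin [([188.0, 251.0], 0.82)]
side tape_roll [([247.0, 362.0], 0.81), ([261.0, 242.0], 0.55)]
side spray_can [([140.0, 322.0], 0.85), ([246.0, 358.0], 0.27)]
[[315.4, 189.5], [315.6, 196.9]]
[[316.8, 170.0], [317.0, 177.1]]
[[  3   1   1   1   1   2   1   2   2   2   3   2   1   2   3   2   5   2]
 [  3   5   1   0   1   3   5   5   0   1   3   0   2   1   1   1   2   1]
 [  0   1   2   2   0   3   2   1   4   2   3   1   2   1   2   0   3   1]
 [  4   2   0   4   1   5   3  11  27  29  14   5   3   2   1   2   1   3]
 [  2   1   2   1   2   2   6  41  81  78  43  11   3   2   0   1   2   3]
 [  5   2   1   3   0   2  10  71 131 122  65  18   3   1   1   1   2   4]
 [  1   2   1   3   1   5  15  86 147 135  71  17   4  
[... 445 characters left out ...]
  8   7  12  25  28  22]
 [  1   2   1   2   3   3  11  64 116  95  60  39  29  25  46  75  83  68]
 [  1   2   0   2   0   4   7  17  73  80  75  83  72  77 110 148 163 145]
 [  4   1   1   1   2   4  13  11  62  80  88 115 116 121 165 219 237 213]
 [  1   3   2   1   1   3   4  25  71  76  95 127 132 142 196 250 263 242]
 [  3   0   0   0   2   1   2  33  77  80  95 128 137 153 212 258 262 237]
 [  0   1   0   2   1   2   7  44  82  79  92 125 141 167 222 266 264 241]
 [  2   2   3   2   2   2  13  52  86  76  96 126 137 169 228 264 259 230]
 [  2   2   1   1   0   1   9  56  88  81  89 114 128 141 191 229 222 201]
 [  2   1   0   1   5   5   8  54  96 100 105  96 107 118 108 140 133 116]]
```

View pics/end.png

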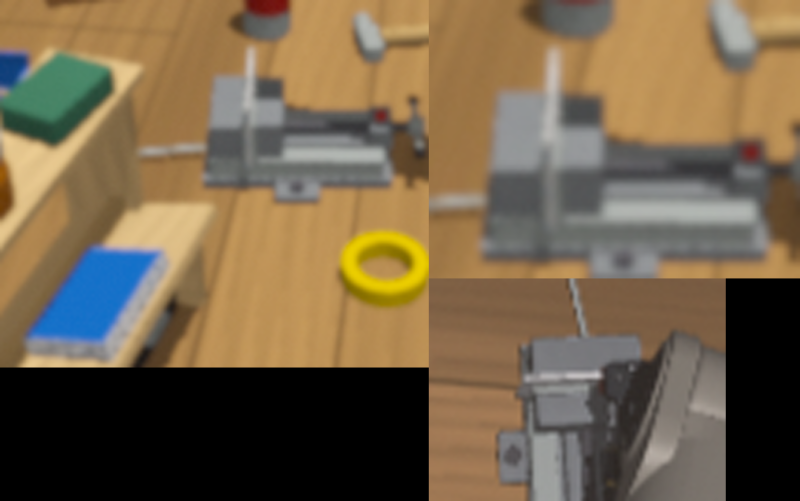

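The last picture shows the blank edge-on and upright at side-crop column 250. Both jaws are closed on it, the pile is neat, the bystanders are in place and the robot is clear. The blank's top edge projects within about 1 px of where a nipped, upright blank should show. I'm handing in the job.

```bash
python3 -c "
from station import env
print(env.finish_job())"
```

```text
the job is handed in; nothing more can be done
None
```

I carried out the whole task and handed the job in at about 25 s on the robot's clock. `finish_job` gives no verdict, so I don't know how it was scored.

**What I did:**
- **Draw out:** I pressed the shut fingertips on the top blank and dragged it flat, until it stuck out about 22 mm over the shelf edge.
- **Pinch and lift:** I pinched the edge that stuck out (the fingers stopped at about 4 mm), lifted the blank clear and turned it upright.
- **Stand:** I lowered it between the jaws until it touched the bed, at the height I had predicted, and let it go leaning lightly on the fixed jaw.
- **Nip:** I pushed the sliding jaw up until it stopped and would not move under about 22 N, then backed off clear.

**Last checks:**
- **Blank:** the side picture shows it upright between the closed jaws, within about 1 px of where a nipped blank should appear. That is too coarse to prove the 7 degree limit or the jaw reading.
- **Jaw reading:** I inferred about 0.030 from how far the jaw travelled; I could not read it directly.
- **Surroundings:** the pile is neat, and the jar, tin, tape roll and spray can show within a few pixels of where they were. I did not measure the glue, screwdriver or hammer.

**What disagreed or went off plan:**
- **Jaw start:** the sliding jaw did not start fully open; I measured about 11 mm already closed, and allowed for it.
- **First press:** it was too close to the blank's front edge, so I lifted off and pressed again further back.
- **Joint limits:** two joints reached their range limits before the pinch, with a brief 19 N force reading that cleared at once.
- **Edge estimate:** the camera put the blank's front edge 5 mm too far back at the start, so I corrected later readings by that amount.

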